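# Mount sprockets on the splined transit fixture and wind the retainer shut

### The arm

A 6-joint arm with a two-finger parallel gripper is mounted at the origin on the work surface. World frame = base frame: x ahead of the robot, y to its left, z up, the work surface at z = 0. Lengths are in mm, angles in degrees, forces in N, time in s.
With the tool pointing down it reaches from about 300 to 850 mm from the base axis. Payload 4.2 kg.
Tool frame: the origin (TCP) lies midway between the tips of the shut fingers; the grasp point (between the pads) lies 19 mm behind it; x points along the fingers, y is the direction in which the jaws open and shut, and the axes are right-handed (so a half turn about x gives the same grasp; the last joint's range is limited). The gripper opens to 91 mm and grips with 3 to 60 N. Pads are 32 mm wide; open, the fingers measure 118 mm over their backs; the gripper's body (76 mm by 178 mm) begins 60 mm behind the grasp point.
Start: joints at [-66.921, 18.312, 89.639, -0, 72.044, -1.146], TCP at [235.936, -524.383, 213.976] pointing down, gripper open.
Joint ranges: [-177.97, 177.97], [-48.28, 115.42], [12.27, 149.76], [-77.06, 257.06], [2.81, 150.46], [-146.56, 146.56]. Speed limits (degrees/s): [147.25, 147.25, 180, 180, 180, 180].

### API

Orientations are given as [roll, pitch, yaw] about the fixed x, y, z axes, in that order (R = Rz(yaw) Ry(pitch) Rx(roll)).
In Python, from workcell import env gives the robot as it stands.
- The arm moves only by the shell command python3 -m handwheel 'ROWS' [FORCE]. ROWS is text: rows parted by semicolons, each of 7 numbers parted by spaces: the turn, a rotation vector about the tool's x, y, z in degrees, then the shift along the tool's x, y, z in m, then the finger opening in m, from 0 to 0.0912. In form: rx ry rz x y z grip; .... A call has 1 to 12 rows; each row is the pose to reach, as a shift and turn from the pose commanded when the call began, along the tool's axes at that moment; what a row does not reach only later rows make up. A row lasts 1/12 s, in which the tool goes at most 41.7 mm and 7.16 degrees, less where a joint would pass 70% of its speed; a pose out of reach is approached as far as the arm can. A call with a gripper value outside its range is refused whole. The fingers move at their own pace and stop on an object; FORCE is the grip in N (left out, the last holds). Time passes only in rows, so rows that repeat a pose let the fingers close. It gives the time, the measured TCP pose, the force and the opening at its end, in the units of the state.
- env.state(): the state, without advancing time (a new reading comes with each control period).
- env.grab_frame(name): name is "scene" or "top" or "wrist"; returns the picture (400x640x3 uint8, red, green, blue); there is no depth.
- env.get_calibration(name): a dict with "mtx" (3x3 intrinsics, pixels), "T" (4x4, takes a point from camera to world coordinates); the wrist camera has in their place "hand_eye" (4x4, takes a point from camera to tool coordinates, whose origin is the TCP and whose axes are the tool frame's). Camera axes: x right, y up, looking along -z (the intrinsics and any distortion apply to the point x, -y, -z); pixel columns grow to the right and rows downward; lengths in mm; the calibration is good to about 2 mm. The wrist camera is an equidistant fisheye: a pixel r from the principal point sees the ray r / f radians off the axis. A picture is of the moment at which its call begins: read the wrist's pose just before it. get_calibration takes no time and is no camera call.
- env.job_done(): hands the job in, once; it reports no verdict.
The state is a dict: "time_s": time; "qpos": joint angles; "qvel": joint speeds; "effort": joint torques, N m; "ee_pos": TCP position; "ee_rot": TCP orientation; "force": force on the tool from outside, world axes, zero at the start; "torque": the same for the moment, N m; "gripper_width": finger opening in mm.
Only numpy, scipy, OpenCV 4.12 (cv2) and the standard library are available. Lean on these libraries where they do the work, as an engineer would, in place of code of your own. Each camera call takes 0.05 s, during which the arm holds its last target. There are 200 camera calls.

### The job

First put every loose steel sprocket, hub up, on a splined stub of the blue transit fixture (one per stub, any stub), turning it until the splines mesh and pushing it down until the orange collar is pressed fully home. Then fit the splined hand crank fully onto the gearbox drive stub and wind it clockwise until the red retainer bar touches its yellow stops. Finally lift the crank off and lay it back flat in the blue tray, crank handle up; leave the tape roll, torch and black control arm where they are.

Things in the scene. Friction and masses are not known exactly. Their poses are not given: they have to be found in the camera images.
- gear1: loose steel sprocket standing flange down: flange 92 mm across, 14 mm thick; above it a hexagonal hub 52 mm across flats, 45 mm high overall, 0.3 kg. Origin: centre of underside, z up. Open bore with six slots 11.5 mm wide, 22 mm from axis; slots and hub flats both face 0, 60, 120 .. degrees from its x axis. Two or three sprockets are present (absent: None)
- gear2: loose steel sprocket standing flange down: flange 92 mm across, 14 mm thick; above it a hexagonal hub 52 mm across flats, 45 mm high overall, 0.3 kg. Origin: centre of underside, z up. Open bore with six slots 11.5 mm wide, 22 mm from axis; slots and hub flats both face 0, 60, 120 .. degrees from its x axis. Two or three sprockets are present (absent: None)
- gear3: loose steel sprocket standing flange down: flange 92 mm across, 14 mm thick; above it a hexagonal hub 52 mm across flats, 45 mm high overall, 0.3 kg. Origin: centre of underside, z up. Open bore with six slots 11.5 mm wide, 22 mm from axis; slots and hub flats both face 0, 60, 120 .. degrees from its x axis. Two or three sprockets are present (absent: None)
- post1: fixed upright brass spline stub; six teeth, 8 mm wide, 20 mm from axis to tip, 42 mm tall, point along 0, 60, 120 .. degrees from its x axis; round core 26 mm thick with a tapered nose 9 mm above the teeth. Origin: on the axis at the fixture plate's top face, z up. Sprockets mesh when slots and teeth line up within about 0.08 rad. Orange friction collar, 66 mm across, round its foot
- post2: fixed upright brass spline stub; six teeth, 8 mm wide, 20 mm from axis to tip, 42 mm tall, point along 0, 60, 120 .. degrees from its x axis; round core 26 mm thick with a tapered nose 9 mm above the teeth. Origin: on the axis at the fixture plate's top face, z up. Sprockets mesh when slots and teeth line up within about 0.08 rad. Orange friction collar, 66 mm across, round its foot
- post3: fixed upright brass spline stub; six teeth, 8 mm wide, 20 mm from axis to tip, 42 mm tall, point along 0, 60, 120 .. degrees from its x axis; round core 26 mm thick with a tapered nose 9 mm above the teeth. Origin: on the axis at the fixture plate's top face, z up. Sprockets mesh when slots and teeth line up within about 0.08 rad. Orange friction collar, 66 mm across, round its foot
- collar1 (a joint): how far post1's orange collar is pressed, m: 0 raised, 0.010 fully home. It moves only under more than about 8 N (more than a sprocket's weight) and stays where left. A home sprocket has its origin 6 mm above the post's origin; on a raised collar 16 mm; unmeshed, on the tooth tops, 42 mm
- collar2 (a joint): how far post2's orange collar is pressed, m: 0 raised, 0.010 fully home. It moves only under more than about 8 N (more than a sprocket's weight) and stays where left. A home sprocket has its origin 6 mm above the post's origin; on a raised collar 16 mm; unmeshed, on the tooth tops, 42 mm
- collar3 (a joint): how far post3's orange collar is pressed, m: 0 raised, 0.010 fully home. It moves only under more than about 8 N (more than a sprocket's weight) and stays where left. A home sprocket has its origin 6 mm above the post's origin; on a raised collar 16 mm; unmeshed, on the tooth tops, 42 mm
- fixture: fixed blue plate, 185 x 475 x 15 mm; posts in a row along its y axis at y = -155 (post1), -50 (post2), +55 mm (post3), drive stub at y = +185 mm on a grey gearbox (104 x 96 mm, top 53 mm above the table), all at x = 0; retainer bar behind the posts (+x). Origin: on the table, below the row; x points away from the robot at yaw 0
- drive_seat (a point): brass spline stub on the gearbox: point on its vertical axis at the gearbox's top face; turns with the stub. Six teeth, 8 mm wide, 20 mm from the axis, 26 mm tall, nose 9 mm more, along 0, 60, 120 .. degrees from this frame's x axis. A crank fully on has its origin at this point
- drive (a joint): angle of the drive stub, rad; grows as it turns clockwise seen from above; 0 to 13.9. One rad moves the retainer bar 3.6 mm; friction about 0.12 N m, it stays where it is left
- slide (a joint): travel of the red retainer bar from fully back, m; grows as it moves towards the posts (fixture -x) and over the flanges of the sprockets; at 0.050 it touches the yellow stops. It passes 3 mm above sprocket flanges that are home and is blocked by one that is not
- bar_mid (a point): middle of the top face of the red retainer bar (22 x 336 x 10 mm, its top 48 mm above the table)
- crank: loose aluminium hand crank, 0.4 kg, 161 mm long, flat underside, in the tray at first. Hexagonal hub 52 mm across flats, 34 mm high, bore as the sprockets' (flats, slots at 0, 60 .. degrees from its x axis); arm 26 mm wide, 14 mm thick along +x with upright red handle; tail along -x with 40 mm round weight, 24 mm high, 62 mm out. Origin: centre of the hub's underside, z up
- crank_handle (a point): point on the axis of the crank's red handle, 65 mm from the hub axis along the crank's +x and 45 mm above the crank's underside; the handle is a round freely spinning sleeve, 22 mm across, from 15 to 78 mm above the underside
- tray_in (a point): centre of the inner floor of the fixed blue open tray (inside 195 mm along its x by 102 mm along its y, rim 11 mm above this floor, floor 5 mm above the table)
- tape_roll: bystander: clear tape roll standing flat, 84 mm across, 45 mm high; origin under its centre
- torch: bystander: black and yellow torch, 140 mm long, along its x axis; origin under its middle
- control_arm: bystander: black car control arm with steel bushes, about 250 x 170 mm; origin on its underside

How it is judged:
By the outcome, as a careful person would: the job done as asked, in the order asked, and still so for the second after the job is handed in, with the robot touching nothing.
Of gear1, gear2, gear3 only 2 to 3 are there at a start; the rules pass over those that are not, and their reading is None.
At some moment in a run one of gear1, gear2, gear3 may be knocked a few centimetres aside while the robot is not near it.
Once in a run the grip may slacken for a moment while it holds something.
It also fails if it takes over 192 s, if anything falls off the work surface, if the arm or the gripper's body presses on something with over 40 N, if the wrist force passes 120 N, or if a joint passes its speed limit or range.

## Working session

There is one attempt and no reset: what is moved stays moved. The work goes in short steps, Python scripts to look and compute and a shell command to move; the robot and the scene stay as the last step left them, time stands still between calls to the robot, and variables do not carry over. Pictures are saved under pics/ and viewed, on a budget of 14 in all, crops included, one or two more only if the job needs it, and the job is handed in when it is done.

```bash
ls; mkdir -p pics; python3 - <<'E'
from workcell import env
import cv2
s=env.state();print(s)
for n in("scene","top","wrist"):
    c=env.get_calibration(n);print(n,c)
    cv2.imwrite(f"pics/{n}0.png",env.grab_frame(n)[:,:,::-1])
E
```

```text
pics
{'time_s': 0.0, 'qpos': array([-6.69232905e+01,  1.83498092e+01,  8.97068319e+01,  1.38227269e-03,
        7.20437400e+01, -1.14614629e+00]), 'qvel': array([-0.04564839,  0.08316456,  0.07392901,  0.0166288 ,  0.07418689,
        0.06912778]), 'effort': array([ 1.47736740e-03, -4.12454081e+01, -2.31971884e+01,  7.28842034e-02,
        4.58280765e-02, -1.73732460e-04]), 'ee_pos': array([ 235.71997968, -523.90170129,  213.13576352]), 'ee_rot': array([-91.89622443,  89.89961032, 112.32620401]), 'force': array([ 0.18240578, -0.04614619,  0.19821563]), 'torque': array([-0.00556462,  0.03580241,  0.019749  ]), 'gripper_width': 91.35902934557637}
scene {'mtx': array([[417.58212748,   0.        , 321.22970326],
       [  0.        , 417.58212748, 195.0820325 ],
       [  0.        ,   0.        ,   1.        ]]), 'T': array([[-6.03279212e-01, -4.71311653e-01,  6.43365773e-01,
         1.26879112e+03],
       [ 7.97529582e-01, -3.57397229e-01,  4.86018299e-01,
         4.91884180e+02],
       [ 8.71057004e-04,  8.06307972e-01,  5.91495304e-01,
         7.06551936e+02],
       [ 0.0000000
[... 405 characters left out ...]
+01],
       [ 3.12570685e-03,  2.10891250e-01,  9.77504532e-01,
         1.11527828e+03],
       [ 0.00000000e+00,  0.00000000e+00,  0.00000000e+00,
         1.00000000e+00]])}
wrist {'mtx': array([[309.70691629,   0.        , 321.9037249 ],
       [  0.        , 309.70691629, 197.24591473],
       [  0.        ,   0.        ,   1.        ]]), 'hand_eye': array([[ 3.52538508e-05,  2.56749969e-01, -9.66477859e-01,
        -1.72180284e+02],
       [ 9.99999977e-01,  1.95284345e-04,  8.83549465e-05,
         1.94785000e+00],
       [ 2.11423126e-04, -9.66477840e-01, -2.56749956e-01,
        -7.21203937e+01],
       [ 0.00000000e+00,  0.00000000e+00,  0.00000000e+00,
         1.00000000e+00]])}
```

View pics/top0.png

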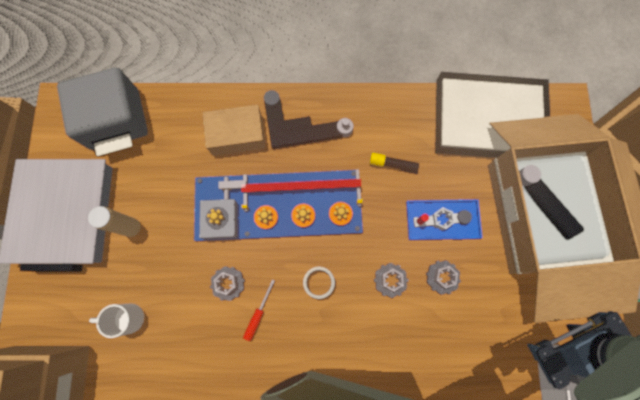

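View pics/scene0.png

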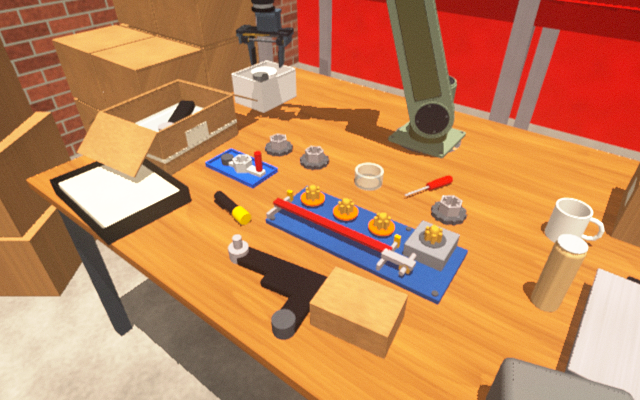

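Top view: sprockets at about (227,283), (391,280) and (444,277). Posts are at (265,216), (303,215) and (341,214), the drive stub at (216,216). The crank hub is at (444,218) with its handle at (424,219). The scene view agrees and shows all three sprockets standing hub up.

```bash
cat > h.py <<'E'
from workcell import env
import numpy as np, cv2
from scipy.spatial.transform import Rotation as Rn
def pose():
    s=env.state(); return np.array(s["ee_pos"]),Rn.from_euler("xyz",s["ee_rot"],degrees=True).as_matrix(),s
def down(psi):
    a=np.radians(psi);c,s=np.cos(a),np.sin(a)
    return np.array([[0,c,s],[0,s,-c],[-1,0,0]])
def goal(p,psi):
    """print the tool-frame turn (deg) and shift (m) to TCP p, jaw heading psi (mod 180, nearest)"""
    p0,R,s=pose(); cur=np.degrees(np.arctan2(R[1,1],R[0,1]))
    psi=cur+(psi-cur+90)%180-90
    rv=Rn.from_matrix(R.T@down(psi)).as_rotvec(degrees=True); t=R.T@(np.array(p)-p0)/1000
    print("goal rot",np.round(rv,2),"shift",np.round(t,4),"psi",round(psi,1),"cur",round(cur,1),"q6",round(s["qpos"][5],1))
def st():
    p,R,s=pose();print("t",round(s["time_s"],2),"p",np.round(p,1),"psi",round(np.degrees(np.arctan2(R[1,1],R[0,1])),2),"F",np.round(s["force"],1),"T",np.round(s["torque"],2),"w",round(s["gripper_width"],1),"q",np.round(s["qpos"],0))
def ray(name,uv,P=None):
    c=env.get_calibration(name);K=c["mtx"];x=(uv[0]-K[0,2])/K[0,0];y=(uv[1]-K[1,2])/K[1,1]
    if name=="wrist":
        r=np.hypot(x,y);k=np.sin(r)/r if r>1e-9 else 1; d=np.array([x*k,-y*k,-np.cos(r)])
        H=np.eye(4);H[:3,:3]=P[1];H[:3,3]=P[0];T=H@c["hand_eye"]
    else: d=np.array([x,-y,-1.]);T=c["T"]
    return T[:3,3],T[:3,:3]@d
def onz(name,uv,z,P=None):
    o,d=ray(name,uv,P);return o+d*(z-o[2])/d[2]
def proj(X,P):
    """world point -> wrist pixel"""
    c=env.get_calibration("wrist");K=c["mtx"];H=np.eye(4);H[:3,:3]=P[1];H[:3,3]=P[0]
    v=np.linalg.inv(H@c["hand_eye"])@np.append(X,1);r=np.arctan2(np.hypot(v[0],v[1]),-v[2]);n=np.hypot(v[0],v[1])
    return np.array([K[0,2]+K[0,0]*r*v[0]/n,K[1,2]-K[1,1]*r*v[1]/n])
def shot(fn,z,c,half=110,pxmm=2.5):
    """wrist picture rectified onto plane z around world xy c; image right=-y, up=+x like top. pixel->world printed by w()"""
    P=pose();im=env.grab_frame("wrist")[:,:,::-1];n=int(2*half*pxmm)
    m=np.zeros((n,n,2),np.float32)
    cv2.imwrite("pics/raw_"+fn,im);np.savez("pics/"+fn+".npz",p=P[0],R=P[1])
    return P,im
E
python3 - <<'E'
from h import *
for n,uv,z in [("gA",(227,283),45),("gB",(391,280),45),("gC",(444,277),45),("p3",(265,215),60),("p2",(303,214),60),("p1",(341,213),60),("drv",(216,216),83),("crank",(444,218),39),("hand",(424,219),80),("fixLL",(196,240),15),("fixLR",(363,233),15)]: print(n,np.round(onz("top",uv,z)[:2],1))
goal([300,-305,150],0);goal([300,-305,150],90);st()
E
```

```text
gA [363.6 226.3]
gB [ 370.6 -210.3]
gC [ 378.2 -352.3]
p3 [544.5 128.4]
p2 [547.1  25.1]
p1 [549.7 -78.4]
drv [537.7 255.2]
crank [ 539.2 -365. ]
hand [ 529.4 -298.3]
fixLL [482.  325.5]
fixLR [ 501. -142.]
goal rot [-6.577e+01 -4.000e-02  7.000e-02] shift [ 0.0636 -0.1733 -0.1484] psi 0.0 cur -65.8 q6 -1.1
goal rot [2.423e+01 2.000e-02 8.000e-02] shift [ 0.0636 -0.1733 -0.1484] psi -90.0 cur -65.8 q6 -1.1
t 0.15 p [ 235.8 -524.   213.3] psi -65.77 F [ 0.5 -0.2 -0.2] T [ 0.02  0.03 -0.01] w 90.9 q [-67.  18.  90.  -0.  72.  -1.]
```

View pics/wrist0.png

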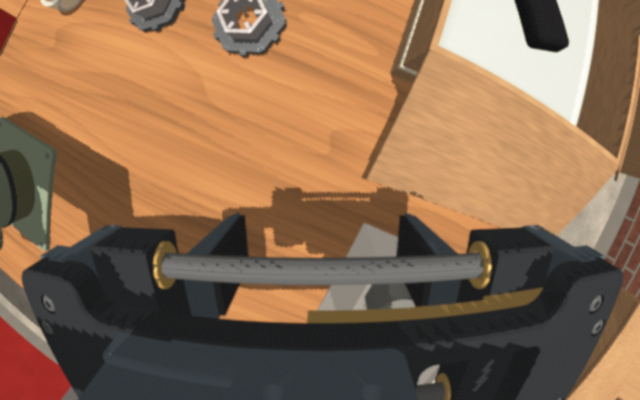

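The wrist view is blocked below the gripper by its own rail; sprockets show clearly ahead of it (tool -z). I'll survey with the jaw heading at -90, which puts world +x ahead of the camera.

```bash
python3 - <<'E'
from h import *
goal([290,-280,150],-90)
E
```

```text
goal rot [2.423e+01 2.000e-02 8.000e-02] shift [ 0.0636 -0.2002 -0.1496] psi -90.0 cur -65.8 q6 -1.1
```

```bash
python3 -m handwheel '6 0 0 0.016 -0.05 -0.037 0.09; 12 0 0 0.032 -0.1 -0.075 0.09; 18 0 0 0.048 -0.15 -0.112 0.09; 24.2 0 0 0.0636 -0.2 -0.1496 0.09; 24.2 0 0 0.0636 -0.2 -0.1496 0.09; 24.2 0 0 0.0636 -0.2 -0.1496 0.09; 24.2 0 0 0.0636 -0.2 -0.1496 0.09; 24.2 0 0 0.0636 -0.2 -0.1496 0.09; 24.2 0 0 0.0636 -0.2 -0.1496 0.09; 24.2 0 0 0.0636 -0.2 -0.1496 0.09'
python3 - <<'E'
from h import *
st();shot("v1.png",45,(0,0));goal([430,60,130],-90)
E
```

```text
time_s: 0.98
ee_pos: [290.9, -282.3, 150.9]
ee_rot: [121.3, 89.9, -58.8]
force: [0.0, -0.5, 1.0]
gripper_width: 90.0
t 0.98 p [ 290.9 -282.3  150.9] psi -90.01 F [ 0.  -0.5  1. ] T [0.01 0.05 0.04] w 90.0 q [-46.   6. 116.  -0.  58.  44.]
goal rot [-0.05 -0.06 -0.09] shift [ 0.0205 -0.3426 -0.1389] psi -90.0 cur -90.1 q6 44.3
```

View pics/raw_v1.png

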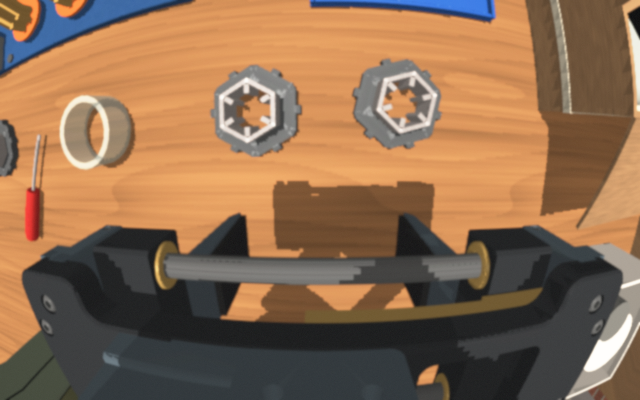

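Wrist view: sprocket hub tops are bright hexagonal rings at about (247,111) and (408,102). I'll fit these hexagons and go on to the fixture view.

```bash
cat >> h.py <<'E'
def hexfit(im,P,uv,z,half=45,vmin=165,smax=45):
    """bright hexagon ring near pixel uv at height z: centre, flat heading (mod 60), across flats"""
    u,v=map(int,uv);y0,x0=max(v-half,0),max(u-half,0);c=im[y0:v+half,x0:u+half];hsv=cv2.cvtColor(c,cv2.COLOR_BGR2HSV)
    m=((hsv[...,2]>vmin)&(hsv[...,1]<smax)).astype(np.uint8)
    n,l,stt,_=cv2.connectedComponentsWithStats(m); k=1+np.argmax(stt[1:,4])
    big=np.isin(l,[i for i in range(1,n) if stt[i,4]>25])
    pts=np.argwhere(l==k)[:,::-1]+[x0,y0]
    hull=cv2.convexHull(pts.astype(np.int32))[:,0]
    W=np.array([onz("wrist",p,z,P)[:2] for p in hull]);d=[]
    for a,b in zip(W,np.roll(W,-1,0)): d+=list(a+(b-a)*np.linspace(0,1,30,endpoint=False)[:,None])
    M=cv2.moments(W.astype(np.float32)[:,None]);c=np.array([M["m10"],M["m01"]])/M["m00"]
    ph=np.arange(0,360,1.)
    q=np.array(d)-c;a=np.degrees(np.arctan2(q[:,1],q[:,0]))%360;o=np.argsort(a)
    r=np.interp(ph,a[o],np.hypot(*q.T)[o],period=360);Z=(r*np.exp(6j*np.radians(ph))).mean()
    flat=(np.degrees(np.angle(Z))/6+30)%60
    return c,flat,np.sqrt(abs(M["m00"])/0.866), abs(Z)/r.mean()
E
python3 - <<'E'
from h import *
def load(n):
    d=np.load(f"pics/{n}.npz");return (d["p"],d["R"]),cv2.imread(f"pics/raw_{n}")
P,im=load("v1.png")
for uv in [(247,111),(408,102)]: print(hexfit(im,P,uv,45))
E
python3 -m handwheel '0 0 0 0.004 -0.04 -0.016 0.09;0 0 0 0.008 -0.08 -0.032 0.09;0 0 0 0.012 -0.12 -0.048 0.09;0 0 0 0.015 -0.16 -0.064 0.09;0 0 0 0.018 -0.2 -0.08 0.09;0 0 0 0.02 -0.24 -0.096 0.09;0 0 0 0.02 -0.28 -0.112 0.09;0 0 0 0.02 -0.32 -0.128 0.09;0 0 0 0.02 -0.342 -0.138 0.09;0 0 0 0.02 -0.342 -0.138 0.09;0 0 0 0.02 -0.342 -0.138 0.09'
python3 - <<'E'
from h import *
st();shot("v2.png",45,(0,0));goal([275,226,150],-90)
E
```

```text
(array([ 372.43436261, -215.91915963]), np.float64(29.413902152768813), np.float64(53.79259653729414), np.float64(0.024852070705160358))
(array([ 379.9847239 , -361.76752093]), np.float64(16.872131551973347), np.float64(52.96380524531842), np.float64(0.02714171145731275))
time_s: 1.95
ee_pos: [429.6, 61.9, 130.3]
ee_rot: [131.2, 90.0, -48.6]
force: [0.2, -0.1, 0.0]
gripper_width: 89.9
t 1.95 p [429.6  61.9 130.3] psi -89.85 F [ 0.2 -0.1  0. ] T [-0.02  0.05  0.03] w 89.9 q [  7.  10. 114.  -0.  55.  97.]
goal rot [ 0.04  0.03 -0.04] shift [-0.0199 -0.1653  0.1536] psi -90.0 cur -90.0 q6 96.6
```

View pics/raw_v2.png

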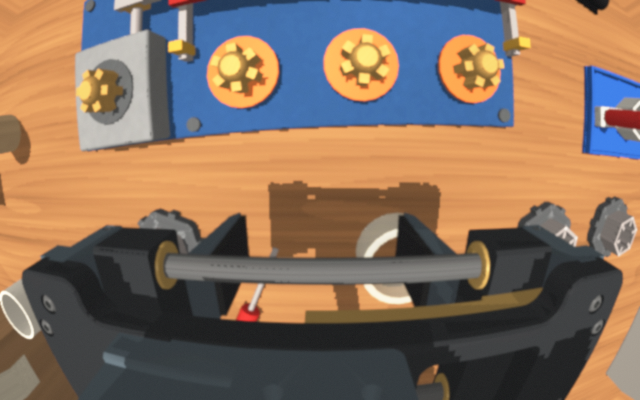

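Fixture view: post3 (243,68), post2 (364,60), post1 (478,65), drive (100,92); collars raised. I'll check colours and cross-check hub positions in the top image, then view posts from overhead.

```bash
python3 - <<'E'
from h import *
im=cv2.imread("pics/raw_v2.png");hsv=cv2.cvtColor(im,cv2.COLOR_BGR2HSV)
for uv in [(364,60),(366,78),(350,55),(340,85),(330,60),(385,80),(243,68),(264,68),(230,100)]: print(uv,hsv[uv[1],uv[0]])
t=cv2.imread("pics/top0.png");h=cv2.cvtColor(t,cv2.COLOR_BGR2HSV)
for u,v in [(227,283),(391,280),(444,277),(444,218)]:
    c=h[v-16:v+16,u-16:u+16];m=(c[...,2]>150)&(c[...,1]<50);p=np.argwhere(m);q=cv2.minEnclosingCircle(p[:,::-1].astype(np.float32));print(len(p),np.array(q[0])+[u-16,v-16],q[1],np.round(onz("top",np.array(q[0])+[u-16,v-16],45 if v>250 else 39)[:2],1))
goal([472,128,130],-90)
E
```

```text
(364, 60) [ 26 120 254]
(366, 78) [ 25 127 254]
(350, 55) [ 18 150 155]
(340, 85) [ 17 158 255]
(330, 60) [ 18 155 255]
(385, 80) [ 14 174 253]
(243, 68) [ 18 152 164]
(264, 68) [ 18 155 255]
(230, 100) [ 17 162 255]
176 [223.88095284 283.3571434 ] 11.716950416564941 [362.7 234.6]
165 [393.07534218 279.36301327] 11.413883209228516 [ 372.3 -215.9]
142 [447.  276.5] 11.10190200805664 [ 379.5 -360.4]
276 [442.5 219. ] 15.692455291748047 [ 536.4 -360.7]
goal rot [ 0.04  0.03 -0.04] shift [ 0.0001 -0.0671 -0.0434] psi -90.0 cur -90.0 q6 96.6
```

Top and wrist agree within 2 mm on both sprockets.

```bash
python3 -m handwheel '0 0 0 0 -0.034 -0.022 0.09;0 0 0 0 -0.067 -0.0434 0.09;0 0 0 0 -0.067 -0.0434 0.09;0 0 0 0 -0.067 -0.0434 0.09;0 0 0 0 -0.067 -0.0434 0.09'
python3 - <<'E'
from h import *
st();P,im=shot("v3.png",45,(0,0))
uv=proj([545,128,57],P);print(uv)
u,v=map(int,uv);c=im[v-60:v+60,u-60:u+60];cv2.imwrite("pics/c3.png",cv2.resize(c,None,fx=5,fy=5,interpolation=cv2.INTER_NEAREST))
E
```

```text
time_s: 2.42
ee_pos: [470.9, 126.5, 130.0]
ee_rot: [33.2, 89.9, -146.9]
force: [-0.5, -0.2, 0.3]
gripper_width: 89.9
t 2.42 p [470.9 126.5 130. ] psi -90.09 F [-0.5 -0.2  0.3] T [0.02 0.   0.  ] w 89.9 q [ 14.  15. 108.  -0.  57. 104.]
[317.38543904 115.14556105]
```

View pics/c3.png

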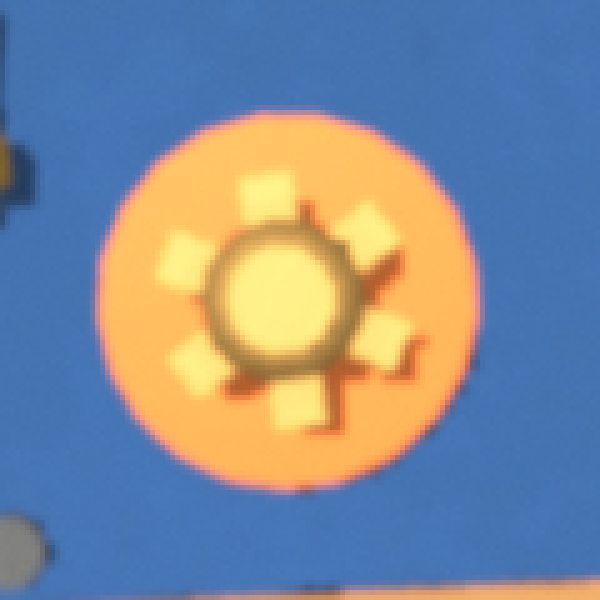

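Crop: six bright tooth tops round the nose, unambiguous, with collar up. I'll fit centre and phase from the gold mask, then visit the other stubs.

```bash
cat >> h.py <<'E'
def postfit(im,P,X,z=57,half=45):
    """gold tooth tops near world xy X at height z: centre, tooth heading mod 60, tip radius, coherence"""
    u,v=map(int,proj([X[0],X[1],z],P));hsv=cv2.cvtColor(im[max(v-half,0):v+half,u-half:u+half],cv2.COLOR_BGR2HSV)
    m=cv2.inRange(hsv,(22,60,215),(33,200,255))
    p=np.argwhere(m)[:,::-1]+[u-half,max(v-half,0)];W=np.array([onz("wrist",q,z,P)[:2] for q in p])
    W=W[np.hypot(*(W-X).T)<30]
    c=np.median(W,0)
    for _ in range(8):
        q=W-c;r=np.hypot(*q.T);k=(r>14)&(r<23);a=np.arctan2(q[k,1],q[k,0])
        # centre by least-squares circle through ring pixels
        A=np.c_[2*W[k],np.ones(k.sum())];s=np.linalg.lstsq(A,(W[k]**2).sum(1),rcond=None)[0];c=s[:2]
    Z=np.exp(6j*a).mean();return np.round(c,1),round(np.degrees(np.angle(Z))/6%60,1),round(np.percentile(r[k],97),1),round(abs(Z),2),k.sum()
def load(n):
    d=np.load(f"pics/{n}.npz");return (d["p"],d["R"]),cv2.imread(f"pics/raw_{n}")
E
python3 -m handwheel '0 0 0 0 0.035 0 0.09;0 0 0 0 0.07 0 0.09;0 0 0 0 0.104 0 0.09;0 0 0 0 0.104 0 0.09;0 0 0 0 0.104 0 0.09'
python3 - <<'E'
from h import *
P,im=load("v3.png");print(postfit(im,P,(545,128)))
P,im=shot("v4.png",45,(0,0));print(postfit(im,P,(547,25)))
E
python3 -m handwheel '0 0 0 0 0.035 0 0.09;0 0 0 0 0.07 0 0.09;0 0 0 0 0.104 0 0.09;0 0 0 0 0.104 0 0.09;0 0 0 0 0.104 0 0.09'
python3 - <<'E'
from h import *
P,im=shot("v5.png",45,(0,0));print(postfit(im,P,(549,-79)))
goal([307,-361,130],-90)
E
```

```text
time_s: 2.88
ee_pos: [470.5, 22.0, 130.5]
ee_rot: [8.5, 90.0, -171.8]
force: [-0.4, 0.6, -0.3]
gripper_width: 90.1
(array([545.8, 131.5]), np.float64(8.0), np.float64(20.2), np.float64(0.69), np.int64(499))
(array([550.7,  26.7]), np.float64(55.9), np.float64(20.2), np.float64(0.68), np.int64(501))
time_s: 3.35
ee_pos: [471.4, -80.0, 130.4]
ee_rot: [-76.1, 90.0, 103.8]
force: [-0.3, 1.4, 0.2]
gripper_width: 90.0
(array([556. , -78.3]), np.float64(41.2), np.float64(20.2), np.float64(0.69), np.int64(496))
goal rot [-0.02  0.02  0.04] shift [2.000e-04 2.820e-01 1.642e-01] psi -90.0 cur -90.0 q6 79.1
```

Posts fit well: spacing 104.9 and 105.1 mm, tip radius 20.2 mm, headings 41.2, 55.9 and 8.0. Next, the right-hand sprocket from overhead.

```bash
python3 -m handwheel '0 0 0 0 0.035 0.021 0.09;0 0 0 0 0.07 0.041 0.09;0 0 0 0 0.105 0.062 0.09;0 0 0 0 0.14 0.083 0.09;0 0 0 0 0.175 0.103 0.09;0 0 0 0 0.21 0.124 0.09;0 0 0 0 0.245 0.144 0.09;0 0 0 0 0.282 0.164 0.09;0 0 0 0 0.282 0.164 0.09;0 0 0 0 0.282 0.164 0.09;0 0 0 0 0.282 0.164 0.09'
python3 - <<'E'
from h import *
P,im=shot("v6.png",45,(0,0));c,f,w,_=hexfit(im,P,proj([380,-361,45],P),45);print(c,f,w,_);st()
k=np.array([f-180,f-120,f-60]);k=k[np.argmin(abs(k+90))];goal([*c,70],k);goal([*c,20],k)
E
```

```text
time_s: 4.32
ee_pos: [308.4, -360.1, 130.2]
ee_rot: [-85.7, 89.9, 94.4]
force: [-0.1, 0.3, 0.2]
gripper_width: 89.8
[ 380.7585867  -361.04322051] 17.321834061623008 54.92904939058245 0.02787742710093762
t 4.37 p [ 308.6 -359.8  130.2] psi -89.85 F [1.2 0.5 0.3] T [0.01 0.02 0.04] w 89.9 q [-51.  14. 110.   0.  57.  39.]
goal rot [12.82  0.02  0.07] shift [ 0.0602  0.0015 -0.0722] psi -102.7 cur -89.9 q6 39.0
goal rot [12.82  0.02  0.07] shift [ 0.1102  0.0016 -0.0722] psi -102.7 cur -89.9 q6 39.0
```

```bash
python3 -m handwheel '4 0 0 0.02 0 -0.024 0.09;8 0 0 0.04 0.001 -0.048 0.09;12.8 0 0 0.055 0.0015 -0.0722 0.09;12.8 0 0 0.06 0.0015 -0.0722 0.09;12.8 0 0 0.06 0.0015 -0.0722 0.09;12.8 0 0 0.085 0.0015 -0.0722 0.09;12.8 0 0 0.11 0.0015 -0.0722 0.09;12.8 0 0 0.11 0.0015 -0.0722 0.09;12.8 0 0 0.11 0.0015 -0.0722 0.09'
python3 - <<'E'
from h import *
st()
E
python3 -m handwheel '0 0 0 0 0 0 0.03;0 0 0 0 0 0 0.03;0 0 0 0 0 0 0.03;0 0 0 0 0 0 0.03;0 0 0 0 0 0 0.03;0 0 0 0 0 0 0.03;0 0 0 0 0 0 0.03;0 0 0 0 0 0 0.03' 55
python3 - <<'E'
from h import *
st()
E
```

```text
time_s: 5.12
ee_pos: [379.2, -361.8, 20.4]
ee_rot: [-30.4, 89.9, 136.9]
force: [-0.1, -0.8, 1.4]
gripper_width: 89.9
t 5.12 p [ 379.2 -361.8   20.4] psi -102.69 F [-0.1 -0.8  1.4] T [-0.02  0.01  0.  ] w 89.9 q [-45.  25. 111.  -0.  44.  58.]
time_s: 5.78
ee_pos: [380.0, -362.7, 20.8]
ee_rot: [-91.9, 90.0, 75.3]
force: [0.2, 2.5, 5.2]
gripper_width: 51.8
t 5.78 p [ 380.  -362.7   20.8] psi -102.81 F [0.2 2.5 5.2] T [ 0.74 -0.05 -0.04] w 51.8 q [-45.  25. 111.   0.  44.  58.]
```

Gripped at 51.8 mm (52 expected). Lift and carry to post1.

```bash
python3 -m handwheel '0 0 0 -0.03 0 0 0.03;0 0 0 -0.06 0 0 0.03;0 0 0 -0.09 0 0 0.03;0 0 0 -0.09 0 0 0.03;0 0 0 -0.09 0 0 0.03'
python3 - <<'E'
from h import *
st();goal([555.6,-78.4,110],-78.8)
E
```

```text
time_s: 6.2
ee_pos: [380.4, -363.9, 111.3]
ee_rot: [139.1, 89.8, -53.7]
force: [-0.9, 0.4, -2.9]
gripper_width: 52.1
t 6.2 p [ 380.4 -363.9  111.3] psi -102.77 F [-0.9  0.4 -2.9] T [0.1  0.03 0.02] w 52.1 q [-45.  19. 105.  -0.  56.  58.]
goal rot [-23.97  -0.12  -0.16] shift [ 0.0009 -0.3172 -0.1078] psi -78.8 cur -102.8 q6 57.8
```

```bash
python3 -m handwheel '-2 0 0 0 -0.035 -0.012 0.03;-5 0 0 0 -0.07 -0.024 0.03;-8 0 0 0 -0.105 -0.036 0.03;-11 0 0 0 -0.14 -0.048 0.03;-14 0 0 0 -0.175 -0.06 0.03;-17 0 0 0 -0.21 -0.072 0.03;-20 0 0 0 -0.25 -0.085 0.03;-22 0 0 0 -0.285 -0.097 0.03;-24 0 0 0 -0.3172 -0.1078 0.03;-24 0 0 0 -0.3172 -0.1078 0.03;-24 0 0 0 -0.3172 -0.1078 0.03;-24 0 0 0 -0.3172 -0.1078 0.03'
python3 - <<'E'
from h import *
st();P,im=shot("v7.png",45,(0,0));goal([555.6,-78.4,110],-78.8)
E
```

```text
time_s: 7.2
ee_pos: [553.6, -77.7, 108.4]
ee_rot: [-9.5, 89.8, -178.2]
force: [1.0, -0.2, -3.1]
gripper_width: 51.6
t 7.2 p [553.6 -77.7 108.4] psi -78.75 F [ 1.  -0.2 -3.1] T [ 0.01  0.01 -0.04] w 51.6 q [ -9.  22. 100.  -0.  58.  70.]
goal rot [-0.01  0.2   0.03] shift [-0.0012  0.0006 -0.0018] psi -78.8 cur -78.8 q6 69.6
```

View pics/raw_v7.png

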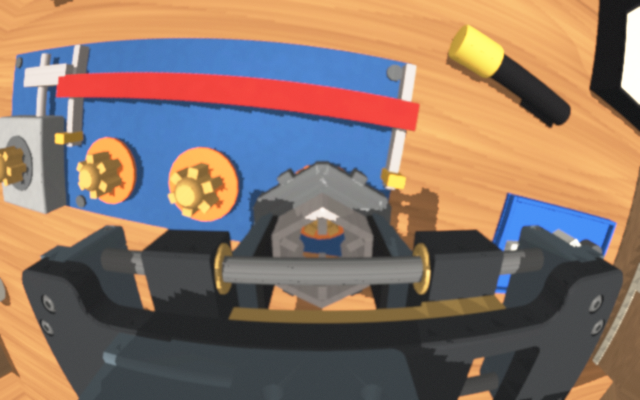

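The sprocket is held level over post1 (about (322,225)) with post nose under the bore. Small correction, then lower in stages.

```bash
python3 -m handwheel '0 0.2 0 0.01 0.0006 -0.0018 0.03;0 0.2 0 0.02 0.0006 -0.0018 0.03;0 0.2 0 0.028 0.0006 -0.0018 0.03;0 0.2 0 0.028 0.0006 -0.0018 0.03;0 0.2 0 0.034 0.0006 -0.0018 0.03;0 0.2 0 0.038 0.0006 -0.0018 0.03;0 0.2 0 0.042 0.0006 -0.0018 0.03;0 0.2 0 0.042 0.0006 -0.0018 0.03;0 0.2 0 0.042 0.0006 -0.0018 0.03'
python3 - <<'E'
from h import *
st()
E
```

```text
time_s: 8.0
ee_pos: [557.0, -77.8, 68.2]
ee_rot: [179.6, 89.8, 10.8]
force: [0.4, 0.4, -2.4]
gripper_width: 51.8
t 8.0 p [557.  -77.8  68.2] psi -78.77 F [ 0.4  0.4 -2.4] T [0.08 0.05 0.05] w 51.8 q [ -9.  25. 103.   0.  52.  70.]
```

Meshed with no force (sprocket 10 mm below the tooth tops). Press down.

```bash
python3 -m handwheel '0 0 0 0.005 0 0 0.03;0 0 0 0.01 0 0 0.03;0 0 0 0.015 0 0 0.03;0 0 0 0.018 0 0 0.03;0 0 0 0.021 0 0 0.03;0 0 0 0.023 0 0 0.03;0 0 0 0.025 0 0 0.03;0 0 0 0.027 0 0 0.03;0 0 0 0.027 0 0 0.03'
python3 - <<'E'
from h import *
st()
E
```

```text
time_s: 8.75
ee_pos: [557.1, -77.8, 41.7]
ee_rot: [179.2, 89.8, 10.4]
force: [-1.5, 0.9, 3.2]
gripper_width: 51.9
t 8.75 p [557.1 -77.8  41.7] psi -78.78 F [-1.5  0.9  3.2] T [0.14 0.43 0.05] w 51.9 q [ -9.  26. 105.   0.  49.  70.]
```

```bash
python3 -m handwheel '0 0 0 0.0015 0 0 0.03;0 0 0 0.003 0 0 0.03;0 0 0 0.003 0 0 0.03;0 0 0 0.003 0 0 0.03'
python3 - <<'E'
from h import *
st()
E
```

```text
time_s: 9.08
ee_pos: [557.2, -77.8, 41.6]
ee_rot: [175.0, 89.7, 6.2]
force: [-6.1, 1.4, 21.4]
gripper_width: 51.4
t 9.08 p [557.2 -77.8  41.6] psi -78.78 F [-6.1  1.4 21.4] T [0.34 1.63 0.02] w 51.4 q [ -9.  26. 105.   0.  49.  70.]
```

Hard stop at z 41.6 under 21 N matches the expected 41.8, so it is home. Release and go to the middle sprocket.

```bash
python3 -m handwheel '0 0 0 -0.002 0 0 0.03;0 0 0 -0.002 0 0 0.07;0 0 0 -0.002 0 0 0.07;0 0 0 -0.002 0 0 0.07;0 0 0 -0.002 0 0 0.07;0 0 0 -0.025 0 0 0.07;0 0 0 -0.05 0 0 0.07;0 0 0 -0.085 0 0 0.07;0 0 0 -0.085 0 0 0.07'
python3 - <<'E'
from h import *
st();goal([301,-214,130],-90)
E
```

```text
time_s: 9.83
ee_pos: [561.1, -78.5, 129.2]
ee_rot: [164.0, 89.1, -4.7]
force: [0.7, 0.0, 0.4]
gripper_width: 70.5
t 9.83 p [561.1 -78.5 129.2] psi -78.78 F [0.7 0.  0.4] T [-0.04 -0.04  0.07] w 70.5 q [-9. 21. 99.  0. 59. 70.]
goal rot [11.22 -0.86 -0.16] shift [-0.0046  0.0823  0.2814] psi -90.0 cur -78.8 q6 69.6
```

```bash
python3 -m handwheel '1 -0.1 0 0 0.01 0.035 0.09;2 -0.2 0 0 0.02 0.07 0.09;4 -0.3 0 -0.001 0.03 0.105 0.09;5 -0.4 -0.1 -0.002 0.04 0.14 0.09;7 -0.5 -0.1 -0.003 0.05 0.175 0.09;9 -0.6 -0.1 -0.004 0.06 0.21 0.09;10 -0.7 -0.1 -0.0046 0.07 0.245 0.09;11.2 -0.86 -0.16 -0.0046 0.0823 0.2814 0.09;11.2 -0.86 -0.16 -0.0046 0.0823 0.2814 0.09;11.2 -0.86 -0.16 -0.0046 0.0823 0.2814 0.09;11.2 -0.86 -0.16 -0.0046 0.0823 0.2814 0.09'
python3 - <<'E'
from h import *
P,im=shot("v8.png",45,(0,0));c,f,w,_=hexfit(im,P,proj([372,-216,45],P),45);print(c,f,w,_);st()
k=np.array([f-180,f-120,f-60]);print(k);k=k[np.argmin(abs(k+90))];goal([*c,20],k)
E
```

```text
time_s: 10.75
ee_pos: [297.4, -213.6, 127.0]
ee_rot: [-9.0, 89.4, 171.0]
force: [0.0, -1.0, 0.4]
gripper_width: 90.2
[ 372.09131059 -215.98894424] 29.884450978452058 53.38915469331387 0.027687108284848362
t 10.8 p [ 297.8 -213.4  127. ] psi -89.94 F [ 0.5  0.2 -0.6] T [0.03 0.02 0.03] w 90.2 q [-37.   5. 122.  -0.  54.  53.]
[-150.11554902  -90.11554902  -30.11554902]
goal rot [0.17 0.62 0.1 ] shift [ 0.1061  0.0029 -0.0754] psi -90.1 cur -89.9 q6 53.0
```

```bash
python3 -m handwheel '0 0.2 0 0.02 0.001 -0.025 0.09;0 0.4 0 0.04 0.002 -0.05 0.09;0.2 0.6 0.1 0.05 0.0029 -0.0754 0.09;0.2 0.6 0.1 0.056 0.0029 -0.0754 0.09;0.2 0.6 0.1 0.06 0.0029 -0.0754 0.09;0.2 0.6 0.1 0.085 0.0029 -0.0754 0.09;0.2 0.6 0.1 0.106 0.0029 -0.0754 0.09;0.2 0.6 0.1 0.106 0.0029 -0.0754 0.09;0.2 0.6 0.1 0.106 0.0029 -0.0754 0.09'
python3 - <<'E'
from h import *
st()
E
python3 -m handwheel '0 0 0 0 0 0 0.03;0 0 0 0 0 0 0.03;0 0 0 0 0 0 0.03;0 0 0 0 0 0 0.03;0 0 0 0 0 0 0.03;0 0 0 0 0 0 0.03;0 0 0 0 0 0 0.03;0 0 0 0 0 0 0.03' 55
python3 - <<'E'
from h import *
st()
E
python3 -m handwheel '0 0 0 -0.03 0 0 0.03;0 0 0 -0.06 0 0 0.03;0 0 0 -0.09 0 0 0.03;0 0 0 -0.09 0 0 0.03;0 0 0 -0.09 0 0 0.03'
python3 - <<'E'
from h import *
st();goal([551.5,27,110],-64.1)
E
```

```text
time_s: 11.55
ee_pos: [370.2, -215.1, 19.8]
ee_rot: [-23.8, 89.8, 156.1]
force: [1.1, -0.8, 0.3]
gripper_width: 89.7
t 11.55 p [ 370.2 -215.1   19.8] psi -90.13 F [ 1.1 -0.8  0.3] T [ 0.03  0.01 -0.  ] w 89.7 q [-32.  19. 123.  -0.  38.  58.]
time_s: 12.22
ee_pos: [371.1, -215.8, 20.4]
ee_rot: [-28.5, 89.9, 151.3]
force: [0.1, 2.8, 5.8]
gripper_width: 51.7
t 12.22 p [ 371.1 -215.8   20.4] psi -90.2 F [0.1 2.8 5.8] T [ 0.66  0.07 -0.03] w 51.7 q [-32.  19. 123.  -0.  38.  58.]
time_s: 12.63
ee_pos: [371.6, -216.5, 110.7]
ee_rot: [120.1, 89.9, -60.1]
force: [-0.4, -0.1, -3.8]
gripper_width: 51.6
t 12.63 p [ 371.6 -216.5  110.7] psi -90.17 F [-0.4 -0.1 -3.8] T [0.04 0.04 0.  ] w 51.6 q [-32.  11. 116.  -0.  52.  58.]
goal rot [-26.07  -0.03  -0.1 ] shift [ 0.0005 -0.244  -0.1792] psi -64.1 cur -90.2 q6 58.5
```

```bash
python3 -m handwheel '-3 0 0 0 -0.03 -0.022 0.03;-6 0 0 0 -0.06 -0.044 0.03;-9 0 0 0 -0.09 -0.066 0.03;-12 0 0 0 -0.12 -0.088 0.03;-15 0 0 0 -0.15 -0.11 0.03;-18 0 0 0 -0.18 -0.132 0.03;-22 0 0 0 -0.21 -0.154 0.03;-26 0 0 0 -0.244 -0.178 0.03;-26 0 0 0 -0.244 -0.178 0.03;-26 0 0 0 -0.244 -0.178 0.03;-26 0 0 0 -0.244 -0.178 0.03;-26 0 0 0 -0.244 -0.178 0.03'
python3 - <<'E'
from h import *
st();goal([550.6,26.7,68],-64.1)
E
```

```text
time_s: 13.63
ee_pos: [548.1, 26.6, 108.3]
ee_rot: [-21.7, 89.7, -176.0]
force: [0.8, -0.6, -4.3]
gripper_width: 51.6
t 13.63 p [548.1  26.6 108.3] psi -64.23 F [ 0.8 -0.6 -4.3] T [ 0.04  0.05 -0.  ] w 51.6 q [  2.  21. 102.  -0.  57.  66.]
goal rot [-0.13  0.28  0.11] shift [ 0.0402  0.001  -0.0025] psi -64.1 cur -64.2 q6 65.8
```

```bash
python3 -m handwheel '0 0.2 0 0.01 0.001 -0.0025 0.03;0 0.2 0 0.02 0.001 -0.0025 0.03;0 0.2 0 0.026 0.001 -0.0025 0.03;0 0.2 0 0.03 0.001 -0.0025 0.03;0 0.2 0 0.034 0.001 -0.0025 0.03;0 0.2 0 0.038 0.001 -0.0025 0.03;0 0.2 0 0.041 0.001 -0.0025 0.03;0 0.2 0 0.041 0.001 -0.0025 0.03;0 0.2 0 0.041 0.001 -0.0025 0.03'
python3 - <<'E'
from h import *
st()
E
```

```text
time_s: 14.38
ee_pos: [552.0, 27.7, 68.6]
ee_rot: [-136.6, 89.9, 69.2]
force: [-1.2, -0.4, -4.8]
gripper_width: 51.7
t 14.38 p [552.   27.7  68.6] psi -64.17 F [-1.2 -0.4 -4.8] T [0.06 0.28 0.  ] w 51.7 q [  2.  24. 104.   0.  52.  66.]
```

Meshed again. Press.

```bash
python3 -m handwheel '0 0 0 0.005 0 0 0.03;0 0 0 0.01 0 0 0.03;0 0 0 0.015 0 0 0.03;0 0 0 0.018 0 0 0.03;0 0 0 0.021 0 0 0.03;0 0 0 0.023 0 0 0.03;0 0 0 0.025 0 0 0.03;0 0 0 0.027 0 0 0.03;0 0 0 0.029 0 0 0.03;0 0 0 0.031 0 0 0.03;0 0 0 0.031 0 0 0.03'
python3 - <<'E'
from h import *
st()
E
```

```text
time_s: 15.3
ee_pos: [552.1, 27.8, 41.3]
ee_rot: [-157.4, 89.9, 48.4]
force: [-12.0, 0.5, 24.8]
gripper_width: 51.8
t 15.3 p [552.1  27.8  41.3] psi -64.17 F [-12.    0.5  24.8] T [ 0.1   2.28 -0.  ] w 51.8 q [  2.  26. 106.   0.  48.  66.]
```

Hard stop at z 41.3 (expected 41.4), 25 N. Release and go to the left sprocket.

```bash
python3 -m handwheel '0 0 0 -0.004 0 0 0.03;0 0 0 -0.004 0 0 0.07;0 0 0 -0.004 0 0 0.07;0 0 0 -0.004 0 0 0.07;0 0 0 -0.004 0 0 0.07;0 0 0 -0.025 0 0 0.07;0 0 0 -0.05 0 0 0.07;0 0 0 -0.085 0 0 0.07;0 0 0 -0.085 0 0 0.07;0 0 0 -0.085 0 0 0.07'
python3 - <<'E'
from h import *
st();goal([293,235,130],-90)
E
```

```text
time_s: 16.13
ee_pos: [554.4, 27.5, 124.8]
ee_rot: [166.8, 89.6, 12.6]
force: [-0.1, -0.9, -0.6]
gripper_width: 70.3
t 16.13 p [554.4  27.5 124.8] psi -64.18 F [-0.1 -0.9 -0.6] T [-0.03  0.01  0.02] w 70.3 q [  2.  20. 100.   0.  59.  66.]
goal rot [25.82 -0.44 -0.  ] shift [-0.0068 -0.3007  0.1448] psi -90.0 cur -64.2 q6 65.7
```

```bash
python3 -m handwheel '3 0 0 -0.001 -0.034 0.016 0.09;6 0 0 -0.002 -0.068 0.032 0.09;9 -0.1 0 -0.003 -0.1 0.048 0.09;12 -0.2 0 -0.004 -0.133 0.064 0.09;15 -0.3 0 -0.005 -0.167 0.08 0.09;18 -0.4 0 -0.006 -0.2 0.096 0.09;21 -0.4 0 -0.0068 -0.233 0.112 0.09;24 -0.4 0 -0.0068 -0.267 0.128 0.09;25.8 -0.4 0 -0.0068 -0.3007 0.1448 0.09;25.8 -0.4 0 -0.0068 -0.3007 0.1448 0.09;25.8 -0.4 0 -0.0068 -0.3007 0.1448 0.09;25.8 -0.4 0 -0.0068 -0.3007 0.1448 0.09'
python3 - <<'E'
from h import *
P,im=shot("v9.png",45,(0,0));c,f,w,_=hexfit(im,P,proj([363,234.6,45],P),45);print(c,f,w,_);st()
k=np.array([f-180,f-120,f-60]);print(k);k=k[np.argmin(abs(k+90))];goal([*c,20],k)
E
```

```text
time_s: 17.13
ee_pos: [291.3, 234.9, 128.9]
ee_rot: [8.5, 89.7, -171.4]
force: [1.0, 0.6, -1.0]
gripper_width: 89.9
[364.1680098  234.93993475] 41.53312639568325 54.33649303945586 0.02780668137029012
t 17.18 p [291.7 234.6 129. ] psi -90.0 F [ 0.4 -0.2  0. ] T [-0.03 -0.    0.  ] w 89.8 q [ 37.   5. 121.   0.  54. 127.]
[-138.4668736  -78.4668736  -18.4668736]
goal rot [-1.153e+01  3.000e-01 -1.000e-02] shift [ 0.1087 -0.0004 -0.073 ] psi -78.5 cur -90.0 q6 126.8
```

```bash
python3 -m handwheel '-4 0.2 0 0.02 0 -0.025 0.09;-8 0.3 0 0.04 0 -0.05 0.09;-11.5 0.3 0 0.05 0 -0.073 0.09;-11.5 0.3 0 0.056 0 -0.073 0.09;-11.5 0.3 0 0.06 0 -0.073 0.09;-11.5 0.3 0 0.085 0 -0.073 0.09;-11.5 0.3 0 0.1085 0 -0.073 0.09;-11.5 0.3 0 0.1085 0 -0.073 0.09;-11.5 0.3 0 0.1085 0 -0.073 0.09;-11.5 0.3 0 0.1085 0 -0.073 0.09'
python3 -m handwheel '0 0 0 0 0 0 0.03;0 0 0 0 0 0 0.03;0 0 0 0 0 0 0.03;0 0 0 0 0 0 0.03;0 0 0 0 0 0 0.03;0 0 0 0 0 0 0.03;0 0 0 0 0 0 0.03;0 0 0 0 0 0 0.03' 55
python3 -m handwheel '0 0 0 -0.03 0 0 0.03;0 0 0 -0.06 0 0 0.03;0 0 0 -0.09 0 0 0.03;0 0 0 -0.09 0 0 0.03;0 0 0 -0.09 0 0 0.03;0 0 0 -0.09 0 0 0.03'
python3 - <<'E'
from h import *
st();goal([546.6,131.8,110],-112)
E
```

```text
time_s: 18.02
ee_pos: [364.0, 235.2, 21.6]
ee_rot: [-148.4, 89.9, 43.0]
force: [0.3, -0.2, -0.2]
gripper_width: 90.4
time_s: 18.68
ee_pos: [363.7, 235.4, 20.9]
ee_rot: [-135.0, 89.9, 56.5]
force: [-1.2, 0.5, 3.1]
gripper_width: 51.6
time_s: 19.18
ee_pos: [362.5, 234.4, 109.6]
ee_rot: [11.2, 89.9, -157.3]
force: [-0.5, -0.5, -3.3]
gripper_width: 52.0
t 19.18 p [362.5 234.4 109.6] psi -78.47 F [-0.5 -0.5 -3.3] T [0.04 0.01 0.03] w 52.0 q [ 31.  11. 116.   0.  52. 110.]
goal rot [33.53  0.1  -0.05] shift [-0.0006  0.1374 -0.1599] psi -112.0 cur -78.5 q6 109.8
```

```bash
python3 -m handwheel '4 0 0 0 0.017 -0.02 0.03;8 0 0 0 0.034 -0.04 0.03;12 0 0 0 0.051 -0.06 0.03;16 0 0 0 0.068 -0.08 0.03;20 0 0 0 0.085 -0.1 0.03;25 0 0 0 0.102 -0.12 0.03;29 0 0 0 0.12 -0.14 0.03;33.5 0.1 0 0 0.1374 -0.16 0.03;33.5 0.1 0 0 0.1374 -0.16 0.03;33.5 0.1 0 0 0.1374 -0.16 0.03;33.5 0.1 0 0 0.1374 -0.16 0.03;33.5 0.1 0 0 0.1374 -0.16 0.03'
python3 - <<'E'
from h import *
st();goal([546.6,131.8,68],-112)
E
```

```text
time_s: 20.18
ee_pos: [546.0, 132.7, 109.4]
ee_rot: [23.1, 89.9, -178.9]
force: [-0.2, 0.9, -2.7]
gripper_width: 51.5
t 20.18 p [546.  132.7 109.4] psi -111.91 F [-0.2  0.9 -2.7] T [ 0.03  0.04 -0.02] w 51.5 q [ 12.  22. 100.   0.  58. 124.]
goal rot [ 0.09  0.07 -0.03] shift [ 0.0414  0.0006 -0.0009] psi -112.0 cur -111.9 q6 124.4
```

```bash
python3 -m handwheel '0 0 0 0.01 0.0006 -0.0006 0.03;0 0 0 0.02 0.0006 -0.0006 0.03;0 0 0 0.026 0.0006 -0.0006 0.03;0 0 0 0.03 0.0006 -0.0006 0.03;0 0 0 0.034 0.0006 -0.0006 0.03;0 0 0 0.038 0.0006 -0.0006 0.03;0 0 0 0.041 0.0006 -0.0006 0.03;0 0 0 0.041 0.0006 -0.0006 0.03;0 0 0 0.041 0.0006 -0.0006 0.03'
python3 - <<'E'
from h import *
st()
E
```

```text
time_s: 20.93
ee_pos: [547.2, 131.7, 69.1]
ee_rot: [-43.8, 90.0, 114.3]
force: [-2.9, 2.4, -3.6]
gripper_width: 51.8
t 20.93 p [547.2 131.7  69.1] psi -111.99 F [-2.9  2.4 -3.6] T [ 0.32  0.61 -0.03] w 51.8 q [ 12.  25. 103.   0.  53. 124.]
```

```bash
python3 -m handwheel '0 0 0 0.005 0 0 0.03;0 0 0 0.01 0 0 0.03;0 0 0 0.015 0 0 0.03;0 0 0 0.018 0 0 0.03;0 0 0 0.021 0 0 0.03;0 0 0 0.023 0 0 0.03;0 0 0 0.025 0 0 0.03;0 0 0 0.027 0 0 0.03;0 0 0 0.029 0 0 0.03;0 0 0 0.031 0 0 0.03;0 0 0 0.031 0 0 0.03'
python3 - <<'E'
from h import *
st()
E
```

```text
time_s: 21.85
ee_pos: [547.3, 131.9, 41.7]
ee_rot: [-114.9, 89.9, 43.1]
force: [-10.8, 1.1, 20.1]
gripper_width: 52.0
t 21.85 p [547.3 131.9  41.7] psi -111.98 F [-10.8   1.1  20.1] T [0.13 2.14 0.  ] w 52.0 q [ 12.  27. 104.   0.  49. 124.]
```

Home again (41.7 expected 41.9, 20 N). Release and look at the drive stub from overhead.

```bash
python3 -m handwheel '0 0 0 -0.004 0 0 0.03;0 0 0 -0.004 0 0 0.07;0 0 0 -0.004 0 0 0.07;0 0 0 -0.004 0 0 0.07;0 0 0 -0.004 0 0 0.07;0 0 0 -0.025 0 0 0.07;0 0 0 -0.05 0 0 0.07;0 0 0 -0.085 0 0 0.07;0 0 0 -0.11 0 0 0.07;0 0 0 -0.11 0 0 0.07'
python3 - <<'E'
from h import *
st();goal([467,255,150],-90)
E
```

```text
time_s: 22.68
ee_pos: [552.1, 132.3, 154.4]
ee_rot: [-146.8, 89.2, 11.3]
force: [1.2, -0.0, 0.5]
gripper_width: 69.9
t 22.68 p [552.1 132.3 154.4] psi -111.98 F [ 1.2 -0.   0.5] T [0.02 0.03 0.04] w 69.9 q [ 12.  20.  97.  -0.  63. 124.]
goal rot [-21.98  -0.77   0.32] shift [ 0.0036 -0.0819  0.1249] psi -90.0 cur -112.0 q6 124.3
```

```bash
python3 -m handwheel '-5 -0.2 0 0.001 -0.02 0.031 0.09;-10 -0.4 0.1 0.002 -0.04 0.062 0.09;-16 -0.6 0.2 0.003 -0.06 0.093 0.09;-22 -0.77 0.3 0.0036 -0.082 0.125 0.09;-22 -0.77 0.3 0.0036 -0.082 0.125 0.09;-22 -0.77 0.3 0.0036 -0.082 0.125 0.09;-22 -0.77 0.3 0.0036 -0.082 0.125 0.09;-22 -0.77 0.3 0.0036 -0.082 0.125 0.09'
python3 - <<'E'
from h import *
st();P,im=shot("v10.png",45,(0,0));print(postfit(im,P,(539.5,261.3),79))
t=env.grab_frame("top")[:,:,::-1];cv2.imwrite("pics/top10.png",t)
goal([465,-361,170],-90)
E
```

```text
time_s: 23.35
ee_pos: [463.5, 253.6, 144.7]
ee_rot: [12.0, 89.3, -168.1]
force: [0.1, 0.9, -0.6]
gripper_width: 90.0
t 23.35 p [463.5 253.6 144.7] psi -90.07 F [ 0.1  0.9 -0.6] T [0.04 0.03 0.03] w 90.0 q [ 27.  18. 101.   0.  62. 117.]
(array([539.3, 261.3]), np.float64(24.4), np.float64(19.5), np.float64(0.74), np.int64(415))
goal rot [-0.1   0.68 -0.13] shift [-0.0238  0.6145 -0.0022] psi -90.0 cur -90.1 q6 117.3
```

View pics/raw_v10.png

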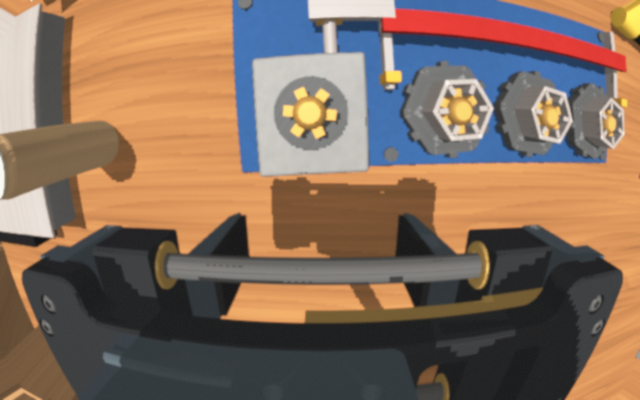

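Drive stub at (309,112); fit (539.3,261.3) matches the fixture layout prediction (539.5,261.3), heading 24.4. All three sprockets sit meshed with stubs showing through. Now to the crank.

```bash
python3 -m handwheel '0 0.1 0 -0.003 0.04 0 0.09;0 0.2 0 -0.006 0.08 0 0.09;0 0.3 0 -0.009 0.12 0 0.09;0 0.4 0 -0.012 0.16 0 0.09;0 0.5 0 -0.015 0.2 0 0.09;0 0.6 0 -0.018 0.24 0 0.09;0 0.7 0 -0.02 0.28 0 0.09;0 0.7 0 -0.024 0.32 0 0.09;0 0.7 0 -0.024 0.36 0 0.09;0 0.7 0 -0.024 0.4 0 0.09;0 0.7 0 -0.024 0.44 0 0.09;0 0.7 0 -0.024 0.48 0 0.09'
python3 - <<'E'
from h import *
st();goal([465,-361,170],-90)
E
```

```text
time_s: 24.45
ee_pos: [462.5, -228.6, 170.1]
ee_rot: [106.3, 89.9, -73.9]
force: [0.5, -0.3, -0.4]
gripper_width: 89.9
t 24.45 p [ 462.5 -228.6  170.1] psi -90.11 F [ 0.5 -0.3 -0.4] T [ 0.07 -0.05 -0.05] w 89.9 q [-28.  15. 101.  -0.  64.  63.]
goal rot [-0.11 -0.04 -0.14] shift [ 0.0005  0.1324 -0.0027] psi -90.0 cur -90.1 q6 62.7
```

```bash
python3 -m handwheel '0 0 0 0 0.035 -0.001 0.09;0 0 0 0 0.07 -0.002 0.09;0 0 0 0 0.105 -0.0027 0.09;0 0 0 0 0.13 -0.0027 0.09;0 0 0 0 0.13 -0.0027 0.09;0 0 0 0 0.13 -0.0027 0.09'
python3 - <<'E'
from h import *
st();P,im=shot("v11.png",45,(0,0));uv=proj([537,-361,39],P);print(uv)
u,v=map(int,uv);y0=max(v-90,0);c=im[y0:y0+180,u-130:u+130];print(u-130,y0);cv2.imwrite("pics/c11.png",cv2.resize(c,None,fx=3,fy=3,interpolation=cv2.INTER_NEAREST))
E
```

```text
time_s: 24.95
ee_pos: [465.1, -357.3, 169.6]
ee_rot: [72.8, 89.9, -107.4]
force: [0.2, 0.5, 1.0]
gripper_width: 90.4
t 24.95 p [ 465.1 -357.3  169.6] psi -90.21 F [0.2 0.5 1. ] T [0.07 0.06 0.02] w 90.4 q [-39.  21.  92.  -0.  67.  52.]
[323.36449315 117.82974979]
193 27
```

View pics/c11.png

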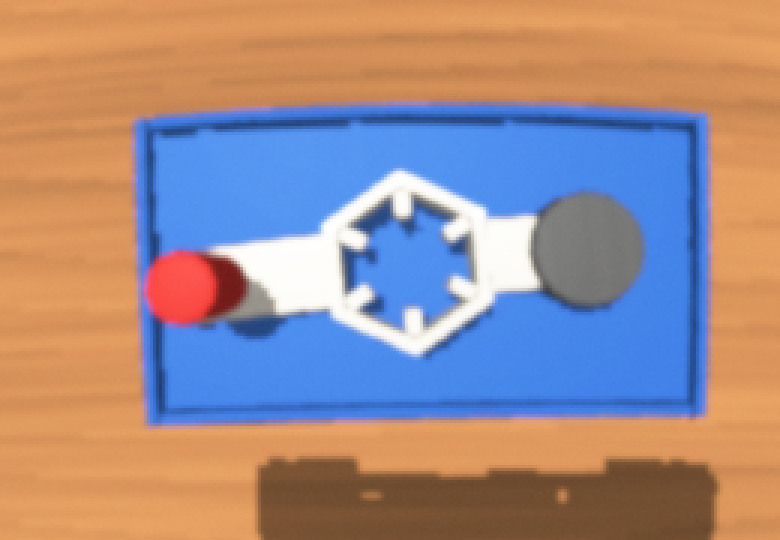

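Crop: hub hexagon corners are at (400,172), (485,212), (490,300), (417,355), (335,312), (327,222). The weight is at (588,250) and the handle top at (181,288). I'll cast these onto their planes.

```bash
python3 - <<'E'
from h import *
P,im=load("v11.png")
C=np.array([(400,172),(485,212),(490,300),(417,355),(335,312),(327,222)])/3+[193,27]-0.3
W=np.array([onz("wrist",c,39,P)[:2] for c in C]);c=W.mean(0);q=W-c
print("c",c,"r",np.hypot(*q.T).round(1),"flat",(np.degrees(np.arctan2(q[:,1],q[:,0]))-30)%60)
f=lambda x,y,z:onz("wrist",np.array([x,y])/3+[193-.3,27-.3],z,P)[:2]
h=f(181,288,83);w=f(588,250,29);print("handle",h,np.hypot(*(h-c)),"weight",w,np.hypot(*(w-c)),"yaw h-w",np.degrees(np.arctan2(*(h-w)[::-1])),np.degrees(np.arctan2(*(h-c)[::-1])))
for a in [(147,120),(706,118),(703,412),(153,422)]: print(f(*a,16).round(1))
E
```

```text
c [ 540.78955346 -366.53796519] r [29.5 29.5 29.  30.6 29.  29.5] flat [35.54782647 33.93471032 34.87280479 34.73190049 34.03571105 33.44113457]
handle [ 534.35236537 -301.59568444] 65.26053340680234 weight [ 545.95676353 -427.26662132] 60.948090495059894 yaw h-w 95.2757060220584 95.66076315066574
[ 594.6 -275.1]
[ 597.1 -474.1]
[ 488.9 -475.6]
[ 485.4 -274.4]
```

Crank fit is consistent (corner radii 29–30.6 vs 30.0, handle 65.3 vs 65): centre about (541.5,-366), yaw ≈ 94.7. I'll grip across flats at jaw heading -25.3.

```bash
python3 - <<'E'
from h import *
goal([541.8,-366.1,120],-25.3)
E
python3 -m handwheel '-7 0 0 0.005 0 -0.01 0.085;-14 0 0 0.01 0.002 -0.02 0.085;-21 0 0 0.015 0.004 -0.03 0.085;-28 0 0 0.02 0.006 -0.04 0.08;-35 0 0 0.025 0.008 -0.05 0.08;-42 0 0 0.03 0.0088 -0.06 0.08;-49 0 0 0.035 0.0088 -0.07 0.08;-56 0 0 0.04 0.0088 -0.0767 0.08;-63 0 0 0.045 0.0088 -0.0767 0.08;-64.9 0 0 0.0496 0.0088 -0.0767 0.08;-64.9 0 0 0.0496 0.0088 -0.0767 0.08;-64.9 0 0 0.0496 0.0088 -0.0767 0.08'
python3 - <<'E'
from h import *
st();goal([541.8,-366.1,20],-25.3)
E
```

```text
goal rot [-6.481e+01  6.000e-02 -3.000e-02] shift [ 0.0498  0.0099 -0.0766] psi -25.3 cur -90.1 q6 51.6
time_s: 26.0
ee_pos: [542.6, -363.2, 120.6]
ee_rot: [6.8, 89.9, -108.3]
force: [-0.1, -0.3, -0.2]
gripper_width: 80.2
t 26.0 p [ 542.6 -363.2  120.6] psi -25.08 F [-0.1 -0.3 -0.2] T [-0.04 -0.05  0.06] w 80.2 q [-35.  29.  86.  -0.  65. -10.]
goal rot [ 0.22  0.08 -0.01] shift [0.1006 0.0005 0.0028] psi -25.3 cur -25.1 q6 -9.6
```

```bash
python3 -m handwheel '0.2 0 0 0.025 0.0005 0.0015 0.08;0.2 0 0 0.05 0.0005 0.0015 0.08;0.2 0 0 0.075 0.0005 0.0015 0.08;0.2 0 0 0.1 0.0005 0.0015 0.08;0.2 0 0 0.1 0.0005 0.0015 0.08;0.2 0 0 0.1 0.0005 0.0015 0.08;0.2 0 0 0.1 0.0005 0.0015 0.08'
python3 - <<'E'
from h import *
st();goal([541.8,-366.1,20],-25.3)
E
```

```text
time_s: 26.58
ee_pos: [543.6, -366.6, 22.4]
ee_rot: [59.9, 89.8, -55.3]
force: [-0.6, -0.0, 0.6]
gripper_width: 80.1
t 26.58 p [ 543.6 -366.6   22.4] psi -25.29 F [-0.6 -0.   0.6] T [-0.03 -0.09 -0.02] w 80.1 q [-35.  35.  92.  -0.  53. -10.]
goal rot [ 0.01  0.12 -0.21] shift [ 0.0024 -0.0019  0.0003] psi -25.3 cur -25.3 q6 -9.6
```

Good alignment across the jaws. Close, record, lift.

```bash
python3 -m handwheel '0 0.1 -0.2 0.002 -0.0015 0 0.03;0 0.1 -0.2 0.002 -0.0015 0 0.03;0 0.1 -0.2 0.002 -0.0015 0 0.03;0 0.1 -0.2 0.002 -0.0015 0 0.03;0 0.1 -0.2 0.002 -0.0015 0 0.03;0 0.1 -0.2 0.002 -0.0015 0 0.03;0 0.1 -0.2 0.002 -0.0015 0 0.03;0 0.1 -0.2 0.002 -0.0015 0 0.03' 58
python3 - <<'E'
from h import *
st()
E
python3 -m handwheel '0 0 0 -0.03 0 0 0.03;0 0 0 -0.06 0 0 0.03;0 0 0 -0.1 0 0 0.03;0 0 0 -0.13 0 0 0.03;0 0 0 -0.13 0 0 0.03;0 0 0 -0.13 0 0 0.03'
python3 - <<'E'
from h import *
st();goal([540.4,262,150],-35.6)
E
```

```text
time_s: 27.25
ee_pos: [540.7, -365.2, 19.3]
ee_rot: [-90.5, 89.8, 154.2]
force: [-2.3, 1.6, 6.2]
gripper_width: 51.6
t 27.25 p [ 540.7 -365.2   19.3] psi -25.27 F [-2.3  1.6  6.2] T [0.44 0.61 0.06] w 51.6 q [-35.  35.  93.  -0.  53. -10.]
time_s: 27.75
ee_pos: [542.3, -366.1, 149.7]
ee_rot: [62.5, 89.9, -52.8]
force: [-1.7, 0.0, -4.5]
gripper_width: 51.4
t 27.75 p [ 542.3 -366.1  149.7] psi -25.28 F [-1.7  0.  -4.5] T [-0.01 -0.    0.04] w 51.4 q [-35.  28.  84.  -0.  68. -10.]
goal rot [10.32  0.02 -0.06] shift [-0.0008 -0.2699 -0.5671] psi -35.6 cur -25.3 q6 -9.7
```

```bash
python3 -m handwheel '0 0 0 0 -0.014 -0.03 0.03;0 0 0 0 -0.029 -0.061 0.03;0 0 0 0 -0.044 -0.092 0.03;0 0 0 0 -0.06 -0.126 0.03;0 0 0 0 -0.076 -0.16 0.03;0 0 0 0 -0.092 -0.194 0.03;0 0 0 0 -0.108 -0.228 0.03;0 0 0 0 -0.124 -0.262 0.03;0 0 0 0 -0.14 -0.295 0.03;2 0 0 0 -0.156 -0.328 0.03;4 0 0 0 -0.172 -0.361 0.03;6 0 0 0 -0.188 -0.394 0.03'
python3 - <<'E'
from h import *
st();goal([540.4,262,150],-35.6)
E
```

```text
time_s: 28.75
ee_pos: [537.7, 72.5, 146.1]
ee_rot: [-62.4, 89.6, 176.2]
force: [0.3, 0.5, -3.2]
gripper_width: 51.8
t 28.75 p [537.7  72.5 146.1] psi -31.39 F [ 0.3  0.5 -3.2] T [ 0.04 -0.13 -0.02] w 51.8 q [  6.  19. 100.   0.  62.  38.]
goal rot [4.21 0.22 0.38] shift [-0.0038 -0.0964 -0.1632] psi -35.6 cur -31.4 q6 37.8
```

```bash
python3 -m handwheel '1 0.1 0.1 -0.001 -0.02 -0.033 0.03;2 0.1 0.2 -0.002 -0.04 -0.067 0.03;3 0.2 0.3 -0.003 -0.06 -0.1 0.03;4.2 0.2 0.4 -0.004 -0.08 -0.135 0.03;4.2 0.2 0.4 -0.004 -0.0964 -0.1632 0.03;4.2 0.2 0.4 -0.004 -0.0964 -0.1632 0.03;4.2 0.2 0.4 -0.004 -0.0964 -0.1632 0.03;4.2 0.2 0.4 -0.004 -0.0964 -0.1632 0.03;4.2 0.2 0.4 -0.004 -0.0964 -0.1632 0.03'
python3 - <<'E'
from h import *
st();goal([540.4,262,110],-35.6);shot("v12.png",0,0)
E
```

```text
time_s: 29.5
ee_pos: [541.3, 259.0, 151.6]
ee_rot: [91.3, 89.8, -34.2]
force: [-0.1, 0.1, -3.7]
gripper_width: 51.6
t 29.5 p [541.3 259.  151.6] psi -35.53 F [-0.1  0.1 -3.7] T [ 0.07 -0.01  0.05] w 51.6 q [25. 23. 92. -0. 65. 60.]
goal rot [ 0.07 -0.   -0.17] shift [ 0.0416 -0.0026 -0.0019] psi -35.6 cur -35.5 q6 60.2
```

View pics/raw_v12.png

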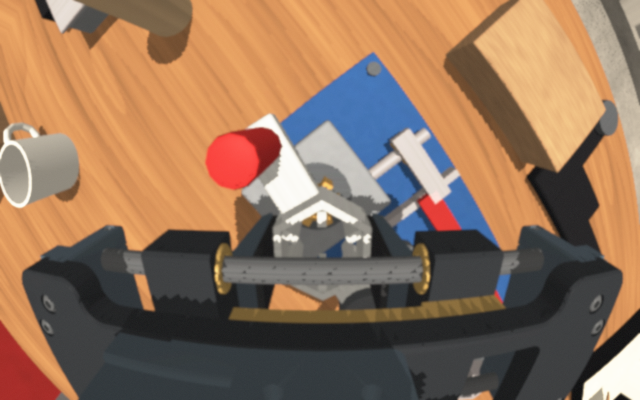

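Crank held level over the gearbox, arm pointing to +y (handle at (240,158)). Correct and lower to just past the tooth tops.

```bash
python3 -m handwheel '0 0 0 0.01 -0.0015 -0.001 0.03;0 0 -0.1 0.02 -0.002 -0.0015 0.03;0 0 -0.1 0.03 -0.002 -0.0015 0.03;0 0 -0.1 0.04 -0.002 -0.0015 0.03;0 0 -0.1 0.045 -0.002 -0.0015 0.03;0 0 -0.1 0.045 -0.002 -0.0015 0.03;0 0 -0.1 0.045 -0.002 -0.0015 0.03'
python3 - <<'E'
from h import *
st();goal([540.4,262,85],-35.6)
E
```

```text
time_s: 30.13
ee_pos: [541.5, 262.7, 107.8]
ee_rot: [137.1, 89.8, 11.6]
force: [0.7, -0.1, -3.9]
gripper_width: 51.6
t 30.13 p [541.5 262.7 107.8] psi -35.48 F [ 0.7 -0.1 -3.9] T [ 0.05 -0.11 -0.01] w 51.6 q [25. 25. 95. -0. 60. 60.]
goal rot [ 0.12 -0.14 -0.13] shift [ 0.0228 -0.0005  0.0013] psi -35.6 cur -35.5 q6 60.3
```

```bash
python3 -m handwheel '0.1 0 0 0.005 -0.0005 0.0008 0.03;0.1 0 0 0.01 -0.0005 0.0008 0.03;0.1 0 0 0.014 -0.0005 0.0008 0.03;0.1 0 0 0.018 -0.0005 0.0008 0.03;0.1 0 0 0.022 -0.0005 0.0008 0.03;0.1 0 0 0.025 -0.0005 0.0008 0.03;0.1 0 0 0.025 -0.0005 0.0008 0.03;0.1 0 0 0.025 -0.0005 0.0008 0.03'
python3 - <<'E'
from h import *
st();goal([540.4,262,67.3],-35.6)
E
```

```text
time_s: 30.8
ee_pos: [540.0, 262.4, 82.5]
ee_rot: [139.3, 89.9, 13.7]
force: [-2.8, 0.2, -5.5]
gripper_width: 51.8
t 30.8 p [540.  262.4  82.5] psi -35.58 F [-2.8  0.2 -5.5] T [0.11 0.42 0.01] w 51.8 q [25. 27. 97. -0. 56. 60.]
goal rot [ 0.02 -0.09 -0.08] shift [0.0152 0.0005 0.0001] psi -35.6 cur -35.6 q6 60.4
```

Meshed (underside at 68, below the tooth tops at 79). Push fully on.

```bash
python3 -m handwheel '0 0 0 0.004 0 0 0.03;0 0 0 0.008 0 0 0.03;0 0 0 0.012 0 0 0.03;0 0 0 0.015 0 0 0.03;0 0 0 0.017 0 0 0.03;0 0 0 0.018 0 0 0.03;0 0 0 0.018 0 0 0.03'
python3 - <<'E'
from h import *
st()
E
```

```text
time_s: 31.38
ee_pos: [540.1, 262.5, 67.3]
ee_rot: [150.4, 89.8, 24.8]
force: [-8.7, -1.7, 11.7]
gripper_width: 51.4
t 31.38 p [540.1 262.5  67.3] psi -35.59 F [-8.7 -1.7 11.7] T [-0.05  1.97  0.05] w 51.4 q [25. 28. 98.  0. 54. 60.]
```

Seated: TCP 67.3, exactly as expected. Release the hub and move to the handle (predicted at (546.5,327.2)).

```bash
python3 -m handwheel '0 0 0 -0.002 0 0 0.03;0 0 0 -0.002 0 0 0.07;0 0 0 -0.002 0 0 0.07;0 0 0 -0.002 0 0 0.07;0 0 0 -0.002 0 0 0.07;0 0 0 -0.03 0 0 0.07;0 0 0 -0.06 0 0 0.07;0 0 0 -0.1 0 0 0.07;0 0 0 -0.1 0 0 0.07'
python3 - <<'E'
from h import *
st();goal([546.5,327.2,165],0)
E
```

```text
time_s: 32.13
ee_pos: [545.3, 264.4, 173.5]
ee_rot: [147.4, 88.8, 21.8]
force: [1.8, 0.1, 1.2]
gripper_width: 69.8
t 32.13 p [545.3 264.4 173.5] psi -35.58 F [1.8 0.1 1.2] T [ 0.02 -0.1  -0.01] w 69.8 q [25. 22. 90. -0. 67. 60.]
goal rot [-35.57  -0.77  -0.93] shift [ 0.009  -0.0356 -0.0516] psi 0.0 cur -35.6 q6 60.4
```

```bash
python3 -m handwheel '-7 -0.2 -0.2 0 -0.01 -0.015 0.06;-14 -0.4 -0.4 0.003 -0.02 -0.03 0.06;-21 -0.6 -0.6 0.006 -0.03 -0.045 0.06;-28 -0.8 -0.9 0.009 -0.0356 -0.0516 0.06;-35.5 -0.8 -0.9 0.009 -0.0356 -0.0516 0.06;-35.5 -0.8 -0.9 0.009 -0.0356 -0.0516 0.06;-35.5 -0.8 -0.9 0.009 -0.0356 -0.0516 0.06;-35.5 -0.8 -0.9 0.009 -0.0356 -0.0516 0.06'
python3 - <<'E'
from h import *
st();shot("v13.png",0,0);goal([546.5,327.2,100],0)
E
```

```text
time_s: 32.8
ee_pos: [541.9, 324.9, 156.5]
ee_rot: [-63.2, 89.1, -153.5]
force: [-0.5, 0.2, 0.3]
gripper_width: 60.0
t 32.8 p [541.9 324.9 156.5] psi -0.24 F [-0.5  0.2  0.3] T [-0.05 -0.09 -0.06] w 60.0 q [30. 26. 86.  0. 69. 30.]
goal rot [-0.22  0.4   0.81] shift [ 0.0565  0.0054 -0.0028] psi 0.0 cur -0.2 q6 30.1
```

View pics/raw_v13.png

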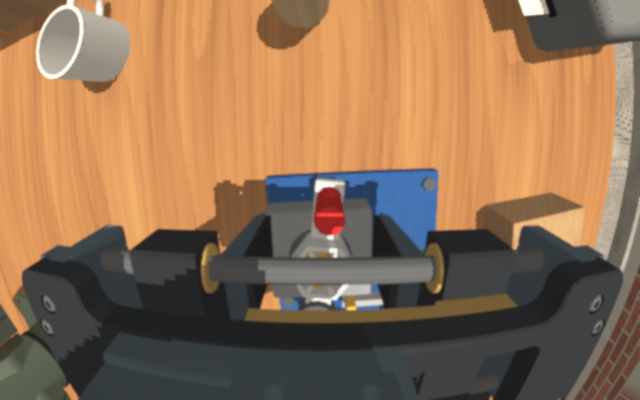

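Handle lies between the fingers at (330,212). Lower, grip lightly.

```bash
python3 -m handwheel '0 0.2 0.3 0.01 0.004 -0.002 0.06;0 0.4 0.6 0.025 0.005 -0.0024 0.06;0 0.4 0.8 0.04 0.005 -0.0024 0.06;0 0.4 0.8 0.0565 0.005 -0.0024 0.06;0 0.4 0.8 0.0565 0.005 -0.0024 0.06;0 0.4 0.8 0.0565 0.005 -0.0024 0.015;0 0.4 0.8 0.0565 0.005 -0.0024 0.015;0 0.4 0.8 0.0565 0.005 -0.0024 0.015;0 0.4 0.8 0.0565 0.005 -0.0024 0.015;0 0.4 0.8 0.0565 0.005 -0.0024 0.015;0 0.4 0.8 0.0565 0.005 -0.0024 0.015' 25
python3 - <<'E'
from h import *
st()
p,R,s=pose();C=np.array([540.2,262.5]);d=p[:2]-C;th=np.degrees(np.arctan2(d[1],d[0]));print("angle",th,"rad",np.hypot(*d))
def rows(th0,step,n=12):
    for i in range(1,n+1):
        a=np.radians(th0-step*i);X=C+65*np.array([np.cos(a),np.sin(a)]);print(np.round(R.T@np.array([*(X-p[:2]),0])/1000,4)[1:],end=";")
    print()
rows(th,15)
E
```

```text
time_s: 33.77
ee_pos: [546.0, 327.2, 100.4]
ee_rot: [171.5, 90.0, 81.4]
force: [0.4, -0.3, 0.5]
gripper_width: 22.9
t 33.77 p [546.  327.2 100.4] psi -0.08 F [ 0.4 -0.3  0.5] T [-0.01 -0.19 -0.02] w 22.9 q [30. 29. 90.  0. 61. 30.]
angle 84.88945245222612 rad 64.99043012139002
[0.0166 0.0037];[0.0316 0.0115];[0.0441 0.023 ];[0.0532 0.0373];[0.0583 0.0535];[0.0591 0.0704];[0.0554 0.087 ];[0.0475 0.1021];[0.0361 0.1146];[0.0217 0.1237];[0.0056 0.1288];[-0.0114  0.1295];
```

Handle gripped at angle 84.9°, radius 65.0. Wind half a turn clockwise, check.

```bash
python3 -m handwheel '0 0 0 0 0.0166 0.0037 0.015;0 0 0 0 0.0316 0.0115 0.015;0 0 0 0 0.0441 0.023 0.015;0 0 0 0 0.0532 0.0373 0.015;0 0 0 0 0.0583 0.0535 0.015;0 0 0 0 0.0591 0.0704 0.015;0 0 0 0 0.0554 0.087 0.015;0 0 0 0 0.0475 0.1021 0.015;0 0 0 0 0.0361 0.1146 0.015;0 0 0 0 0.0217 0.1237 0.015;0 0 0 0 0.0056 0.1288 0.015;0 0 0 0 -0.0114 0.1295 0.015'
python3 - <<'E'
from h import *
st();p,R,s=pose();d=p[:2]-[540.2,262.5];print(np.degrees(np.arctan2(d[1],d[0])),np.hypot(*d))
E
```

```text
time_s: 34.77
ee_pos: [535.6, 197.3, 100.6]
ee_rot: [101.8, 89.8, 11.6]
force: [3.8, 1.8, -1.6]
gripper_width: 21.7
t 34.77 p [535.6 197.3 100.6] psi -0.12 F [ 3.8  1.8 -1.6] T [ 0.35 -0.73  0.04] w 21.7 q [ 19.  23. 100.  -0.  57.  19.]
-94.05008147512231 65.33844319554156
```

Smooth (force about 4 N). Three more half turns.

```bash
python3 -m handwheel '0 0 0 0 -0.0166 -0.0037 0.015;0 0 0 0 -0.0316 -0.0115 0.015;0 0 0 0 -0.0441 -0.023 0.015;0 0 0 0 -0.0532 -0.0373 0.015;0 0 0 0 -0.0583 -0.0535 0.015;0 0 0 0 -0.0591 -0.0704 0.015;0 0 0 0 -0.0554 -0.087 0.015;0 0 0 0 -0.0475 -0.1021 0.015;0 0 0 0 -0.0361 -0.1146 0.015;0 0 0 0 -0.0217 -0.1237 0.015;0 0 0 0 -0.0056 -0.1288 0.015;0 0 0 0 0.0114 -0.1295 0.015'
python3 -m handwheel '0 0 0 0 0.0166 0.0037 0.015;0 0 0 0 0.0316 0.0115 0.015;0 0 0 0 0.0441 0.023 0.015;0 0 0 0 0.0532 0.0373 0.015;0 0 0 0 0.0583 0.0535 0.015;0 0 0 0 0.0591 0.0704 0.015;0 0 0 0 0.0554 0.087 0.015;0 0 0 0 0.0475 0.1021 0.015;0 0 0 0 0.0361 0.1146 0.015;0 0 0 0 0.0217 0.1237 0.015;0 0 0 0 0.0056 0.1288 0.015;0 0 0 0 -0.0114 0.1295 0.015'
python3 - <<'E'
from h import *
st();p,R,s=pose();d=p[:2]-[540.2,262.5];print(np.degrees(np.arctan2(d[1],d[0])),np.hypot(*d))
cv2.imwrite("pics/top14.png",env.grab_frame("top")[:,:,::-1])
E
```

```text
time_s: 35.77
ee_pos: [543.8, 327.5, 100.3]
ee_rot: [-73.5, 89.7, -163.5]
force: [-5.9, -2.0, 6.1]
gripper_width: 21.6
time_s: 36.77
ee_pos: [535.6, 197.3, 100.6]
ee_rot: [101.3, 89.8, 11.2]
force: [3.6, 1.5, -1.1]
gripper_width: 21.3
t 36.77 p [535.6 197.3 100.6] psi -0.12 F [ 3.6  1.5 -1.1] T [ 0.32 -0.81 -0.  ] w 21.3 q [ 19.  23. 100.  -0.  57.  19.]
-94.02557301488761 65.35264250542302
```

```bash
python3 -m handwheel '0 0 0 0 -0.0166 -0.0037 0.015;0 0 0 0 -0.0316 -0.0115 0.015;0 0 0 0 -0.0441 -0.023 0.015;0 0 0 0 -0.0532 -0.0373 0.015;0 0 0 0 -0.0583 -0.0535 0.015;0 0 0 0 -0.0591 -0.0704 0.015;0 0 0 0 -0.0554 -0.087 0.015;0 0 0 0 -0.0475 -0.1021 0.015;0 0 0 0 -0.0361 -0.1146 0.015;0 0 0 0 -0.0217 -0.1237 0.015;0 0 0 0 -0.0056 -0.1288 0.015;0 0 0 0 0.0114 -0.1295 0.015'
python3 -m handwheel '0 0 0 0 0.0112 0.0019 0.015;0 0 0 0 0.0218 0.0057 0.015;0 0 0 0 0.0316 0.0115 0.015;0 0 0 0 0.0402 0.0187 0.015;0 0 0 0 0.0475 0.0275 0.015;0 0 0 0 0.0532 0.0373 0.015;0 0 0 0 0.0532 0.0373 0.015;0 0 0 0 0.0532 0.0373 0.015'
python3 - <<'E'
from h import *
st();p,R,s=pose();C=np.array([540.2,262.5]);d=p[:2]-C;th=np.degrees(np.arctan2(d[1],d[0]));print(th,np.hypot(*d))
for a in [20,15,10,8,6,4]:
    a=np.radians(a);print(np.round(R.T@np.array([*(C+65*np.array([np.cos(a),np.sin(a)])-p[:2]),0])/1000,4)[1:],end=";")
E
```

```text
time_s: 37.82
ee_pos: [546.5, 328.5, 99.8]
ee_rot: [-91.7, 90.0, 178.3]
force: [0.5, -0.1, 0.5]
gripper_width: 15.1
time_s: 38.48
ee_pos: [598.9, 288.7, 99.8]
ee_rot: [-81.2, 89.9, -171.4]
force: [0.0, 0.2, -0.7]
gripper_width: 14.9
t 38.48 p [598.9 288.7  99.8] psi -0.17 F [ 0.   0.2 -0.7] T [ 0.01 -0.1   0.02] w 14.9 q [25. 31. 86.  0. 63. 25.]
24.048452856464007 64.28554067265976
[0.0024 0.004 ];[0.0041 0.0094];[0.0054 0.0149];[0.0057 0.0171];[0.006  0.0194];[0.0062 0.0216];
```

The grip width fell to 15 mm: the grip slackened and the handle slipped out. Rise and look.

```bash
python3 -m handwheel '0 0 0 -0.03 0 0 0.015;0 0 0 -0.065 0 0 0.015;0 0 0 -0.065 0.0 0.02 0.06;0 0 0 -0.065 0 0.05 0.06;0 0 0 -0.065 0 0.085 0.06;0 0 0 -0.065 0 0.12 0.06;0 0 0 -0.065 0 0.14 0.06;0 0 0 -0.065 0 0.14 0.06;0 0 0 -0.065 0 0.14 0.06'
python3 - <<'E'
from h import *
st();shot("v15.png",0,0)
E
```

```text
time_s: 39.23
ee_pos: [598.4, 149.3, 165.1]
ee_rot: [-120.2, 89.9, 149.7]
force: [-0.1, 0.8, -0.2]
gripper_width: 58.3
t 39.23 p [598.4 149.3 165.1] psi -0.17 F [-0.1  0.8 -0.2] T [ 0.04 -0.07 -0.  ] w 58.3 q [13. 24. 88.  0. 68. 13.]
```

View pics/raw_v15.png

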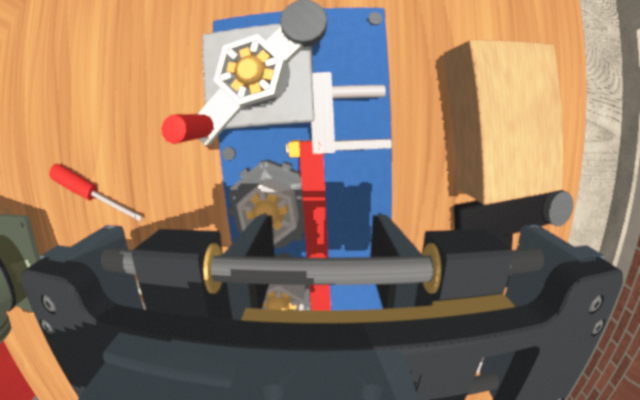

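The crank is still seated, arm pointing back-right (hub (248,70), handle top (177,128), weight (303,22)). The bar is short of its stop. Compute its angle.

```bash
python3 - <<'E'
from h import *
P,im=load("v15.png")
h=cv2.cvtColor(im,cv2.COLOR_BGR2HSV);m=(h[...,1]>170)&((h[...,0]<6)|(h[...,0]>174))&(h[...,2]>205)
m[:,260:]=0;m[:100]=0;m[160:]=0;p=np.argwhere(m)[:,::-1];q=cv2.minEnclosingCircle(p.astype(np.int32));print(q)
H=onz("wrist",q[0],131,P)[:2];w=onz("wrist",(303,22),77,P)[:2];C=np.array([540.2,262.5])
print(H,np.hypot(*(H-C)),w,np.hypot(*(w-C)),np.degrees(np.arctan2(*(H-C)[::-1])),np.degrees(np.arctan2(*(H-w)[::-1])))
a=np.arctan2(*(H-w)[::-1]);T=C+65*np.array([np.cos(a),np.sin(a)]);print(T);goal([*T,165],0)
E
```

```text
((174.3000030517578, 128.5), 13.997956275939941)
[493.81477415 216.06996334] 65.63030916754956 [583.69906769 302.3648967 ] 59.00321075045894 -134.9723378487979 -136.16714522461095
[493.31139083 217.48379924]
goal rot [-0.09 -0.04  0.04] shift [ 0.0002 -0.1053 -0.067 ] psi 0.0 cur -0.1 q6 13.1
```

```bash
python3 -m handwheel '0 0 0 0 -0.035 -0.022 0.06;0 0 0 0 -0.07 -0.045 0.06;0 0 0 0 -0.105 -0.066 0.06;0 0 0 0 -0.105 -0.066 0.06;0 0 0 0 -0.105 -0.066 0.06;0 0 0 0 -0.105 -0.066 0.06'
python3 - <<'E'
from h import *
st();goal([493.6,216.7,100],0)
E
```

```text
time_s: 39.78
ee_pos: [494.3, 217.1, 165.2]
ee_rot: [101.8, 90.0, 11.9]
force: [-0.5, 0.5, 0.8]
gripper_width: 59.9
t 39.78 p [494.3 217.1 165.2] psi 0.06 F [-0.5  0.5  0.8] T [ 0.02 -0.14  0.01] w 59.9 q [22. 17. 99. -0. 64. 22.]
goal rot [ 0.06 -0.01 -0.04] shift [ 0.0652 -0.0007  0.0004] psi 0.0 cur 0.1 q6 22.4
```

```bash
python3 -m handwheel '0 0 0 0.02 -0.0005 0 0.06;0 0 0 0.04 -0.0005 0 0.06;0 0 0 0.065 -0.0005 0 0.06;0 0 0 0.065 -0.0005 0 0.06;0 0 0 0.065 -0.0005 0 0.06;0 0 0 0.065 -0.0005 0 0.015;0 0 0 0.065 -0.0005 0 0.015;0 0 0 0.065 -0.0005 0 0.015;0 0 0 0.065 -0.0005 0 0.015;0 0 0 0.065 -0.0005 0 0.015;0 0 0 0.065 -0.0005 0 0.015;0 0 0 0.065 -0.0005 0 0.015' 40
python3 - <<'E'
from h import *
st()
p,R,s=pose();C=np.array([540.2,262.5]);d=p[:2]-C;th=np.degrees(np.arctan2(d[1],d[0]));print("angle",th,"rad",np.hypot(*d))
for i in range(1,13):
        a=np.radians(th-15*i);X=C+65*np.array([np.cos(a),np.sin(a)]);print(np.round(R.T@np.array([*(X-p[:2]),0])/1000,4)[1:],end=";")
E
```

```text
time_s: 40.78
ee_pos: [493.1, 215.8, 100.3]
ee_rot: [-73.8, 89.9, -163.9]
force: [-1.7, 0.0, 1.7]
gripper_width: 20.9
t 40.78 p [493.1 215.8 100.3] psi -0.07 F [-1.7  0.   1.7] T [-0.1   0.12  0.03] w 20.9 q [ 22.  21. 104.   0.  55.  22.]
angle -135.25493665337808 rad 66.2966057711452
[-0.0094 -0.0144];[-0.0158 -0.0301];[-0.018  -0.0469];[-0.0157 -0.0638];[-0.0092 -0.0794];[ 0.0012 -0.0928];[ 0.0147 -0.1031];[ 0.0304 -0.1096];[ 0.0472 -0.1117];[ 0.0641 -0.1095];[ 0.0797 -0.1029];[ 0.0931 -0.0925];
```

Regripped (20.9 mm). Continue 180°.

```bash
python3 -m handwheel '0 0 0 0 -0.0094 -0.0144 0.015;0 0 0 0 -0.0158 -0.0301 0.015;0 0 0 0 -0.018 -0.0469 0.015;0 0 0 0 -0.0157 -0.0638 0.015;0 0 0 0 -0.0092 -0.0794 0.015;0 0 0 0 0.0012 -0.0928 0.015;0 0 0 0 0.0147 -0.1031 0.015;0 0 0 0 0.0304 -0.1096 0.015;0 0 0 0 0.0472 -0.1117 0.015;0 0 0 0 0.0641 -0.1095 0.015;0 0 0 0 0.0797 -0.1029 0.015;0 0 0 0 0.0931 -0.0925 0.015'
python3 -m handwheel '0 0 0 0 0 0 0.015;0 0 0 0 0 0 0.015'
python3 - <<'E'
from h import *
st()
p,R,s=pose();C=np.array([540.2,262.5]);d=p[:2]-C;th=np.degrees(np.arctan2(d[1],d[0]));print("angle",th,"rad",np.hypot(*d))
for i in range(1,8):
        a=np.radians(th-6*i);X=C+65*np.array([np.cos(a),np.sin(a)]);print(round(th-6*i,1),np.round(R.T@np.array([*(X-p[:2]),0])/1000,4)[1:],end=";")
E
```

```text
time_s: 41.78
ee_pos: [587.6, 308.7, 99.5]
ee_rot: [-101.2, 90.0, 168.8]
force: [0.2, -0.4, 0.4]
gripper_width: 14.7
time_s: 41.95
ee_pos: [586.6, 307.4, 99.4]
ee_rot: [-76.1, 89.9, -166.3]
force: [-0.1, 0.1, -0.2]
gripper_width: 15.0
t 41.95 p [586.6 307.4  99.4] psi -0.17 F [-0.1  0.1 -0.2] T [-0.02 -0.08  0.02] w 15.0 q [27. 31. 86.  0. 63. 27.]
angle 44.03894439051296 rad 64.56944945224059
38.0 [0.0048 0.0048];32.0 [0.0087 0.0104];26.0 [0.012  0.0163];20.0 [0.0147 0.0226];14.0 [0.0167 0.0291];8.0 [0.018  0.0357];2.0 [0.0187 0.0425];
```

Slipped again. Look to see whether the crank moved at all or is being blocked.

```bash
python3 -m handwheel '0 0 0 -0.03 0 0 0.015;0 0 0 -0.065 0 0 0.015;0 0 0 -0.065 0.0 0.03 0.06;0 0 0 -0.065 0 0.065 0.06;0 0 0 -0.065 0 0.1 0.06;0 0 0 -0.065 0 0.135 0.06;0 0 0 -0.065 0 0.16 0.06;0 0 0 -0.065 0 0.16 0.06;0 0 0 -0.065 0 0.16 0.06;0 0 0 -0.065 0 0.16 0.06'
python3 - <<'E'
from h import *
st();shot("v16.png",0,0)
cv2.imwrite("pics/top16.png",env.grab_frame("top")[:,:,::-1])
E
```

```text
time_s: 42.78
ee_pos: [585.9, 149.1, 165.0]
ee_rot: [-121.1, 89.9, 148.8]
force: [-0.1, 0.0, -0.1]
gripper_width: 59.7
t 42.78 p [585.9 149.1 165. ] psi -0.07 F [-0.1  0.  -0.1] T [ 0.02 -0.12  0.01] w 59.7 q [13. 23. 90.  0. 67. 13.]
```

View pics/raw_v16.png

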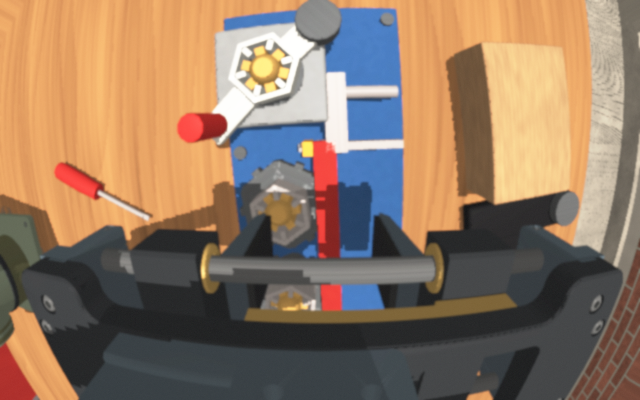

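The crank has not moved from -136°, so something stopped it there. Bar's left edge looks level with the yellow stop at (306,149). Measure the bar edges before and after in fixture coordinates.

```bash
python3 - <<'E'
from h import *
ex=np.array([np.cos(np.radians(2.8)),np.sin(np.radians(2.8))]);ey=np.array([-ex[1],ex[0]])
O=np.array([550.7,26.7])+50*ey  # fixture origin (camera coords)
def fx(w): return np.array([(w-O)@ex,(w-O)@ey])
for n in ["v2.png","v7.png","v10.png","v15.png","v16.png"]:
    P,im=load(n);h=cv2.cvtColor(im,cv2.COLOR_BGR2HSV)
    m=((h[...,1]>150)&((h[...,0]<6)|(h[...,0]>174))&(h[...,2]>120))
    p=np.argwhere(m)[:,::-1];F=np.array([fx(onz("wrist",q,48,P)[:2]) for q in p])
    k=(F[:,0]>10)&(F[:,0]<130)&(abs(F[:,1])<140);F=F[k]
    # stops: yellow
    y=cv2.inRange(h,(20,120,150),(30,255,255));q=np.argwhere(y)[:,::-1];G=np.array([fx(onz("wrist",a,40,P)[:2]) for a in q])
    G=G[(G[:,0]>10)&(G[:,0]<70)&(np.abs(G[:,1])<130)&((np.abs(G[:,1]-95)<30)|(G[:,1]<-160)|True)]
    out=[]
    for b in range(-160,180,20):
        s=F[abs(F[:,1]-b)<10]
        if len(s)>20: out.append((b,*np.percentile(s[:,0],[2,98]).round(0)))
    print(n,out)
    g=G[(G[:,1]>85)];print("  yellow L",len(g),np.percentile(g,[2,98],axis=0).round(0).tolist() if len(g)>5 else None)
E
```

```text
Traceback (most recent call last):
  File "h.py", line 25, in onz
    o,d=ray(name,uv,P);return o+d*(z-o[2])/d[2]
        ~~~^^^^^^^^^^^
  File "h.py", line 18, in ray
    c=env.get_calibration(name);K=c["mtx"];x=(uv[0]-K[0,2])/K[0,0];y=(uv[1]-K[1,2])/K[1,1]
ValueError: time passes only in moves, steps and waits
```

```bash
sed -i 's/c=env.get_calibration(name)/c=cal(name)/;s/c=env.get_calibration("wrist")/c=cal("wrist")/' h.py; sed -i '3a import functools\n@functools.lru_cache\ndef cal(n): return env.get_calibration(n)' h.py
python3 - <<'E'
from h import *
ex=np.array([np.cos(np.radians(2.8)),np.sin(np.radians(2.8))]);ey=np.array([-ex[1],ex[0]])
O=np.array([550.7,26.7])+50*ey
def fx(w): return np.array([(w-O)@ex,(w-O)@ey])
for n in ["v2.png","v7.png","v10.png","v15.png","v16.png"]:
    P,im=load(n);h=cv2.cvtColor(im,cv2.COLOR_BGR2HSV)
    m=((h[...,1]>150)&((h[...,0]<6)|(h[...,0]>174))&(h[...,2]>120))
    F=np.array([fx(onz("wrist",q,48,P)[:2]) for q in np.argwhere(m)[:,::-1]])
    F=F[(F[:,0]>10)&(F[:,0]<130)]
    y=cv2.inRange(h,(20,120,150),(30,255,255));G=np.array([fx(onz("wrist",a,45,P)[:2]) for a in np.argwhere(y)[:,::-1]])
    g=G[(G[:,0]>15)&(G[:,0]<75)&(np.abs(G[:,1]-115)<20)]
    print(n,[(b,*np.percentile(s[:,0],[2,98]).round(0)) for b in range(-200,180,20) if len(s:=F[abs(F[:,1]-b)<10])>20])
    print("  yellow",len(g),np.percentile(g,[2,98],axis=0).round(0).tolist() if len(g)>5 else None)
E
```

```text
v2.png [(-200, np.float64(68.0), np.float64(71.0)), (100, np.float64(68.0), np.float64(71.0)), (120, np.float64(68.0), np.float64(74.0))]
  yellow 130 [[23.0, 107.0], [32.0, 120.0]]
v7.png [(-200, np.float64(69.0), np.float64(90.0)), (-180, np.float64(69.0), np.float64(90.0)), (-160, np.float64(69.0), np.float64(90.0)), (-140, np.float64(69.0), np.float64(90.0)), (-120, np.float64(69.0), np.float64(90.0)), (-100, np.float64(69.0), np.float64(90.0)), (-80, np.float64(69.0), np.float64(90.0)), (-60, np.float64(69.0), np.float64(90.0)), (-40, np.float64(69.0), np.float64(90.0)), (-20, np.float64(69.0), np.float64(90.0)), (0, np.float64(69.0), np.float64(90.0)), (20, np.float64(69.0), np.float64(90.0)), (40, np.float64(69.0), np.float64(90.0)), (60, np.float64(70.0), np.float64(90.0)), (80, np.float64(70.0), np.float64(90.0)), (100, np.float64(70.0), np.float64(90.0)), (120, np.float64(70.0), np.float64(89.0))]
  yellow 89 [[22.0, 106.0], [32.0, 123.0]]
v10.png [(-200, np.float64(68.0), np.float64(89.0)), (-180, np.float64(68.0), np.float64(90.0)), (-160, np.float64(68.0), np.float64(89.
[... 815 characters left out ...]
64(56.0)), (40, np.float64(36.0), np.float64(56.0)), (60, np.float64(36.0), np.float64(56.0)), (80, np.float64(35.0), np.float64(56.0)), (100, np.float64(35.0), np.float64(56.0)), (120, np.float64(36.0), np.float64(46.0))]
  yellow 139 [[25.0, 105.0], [34.0, 118.0]]
v16.png [(-60, np.float64(35.0), np.float64(55.0)), (-40, np.float64(35.0), np.float64(56.0)), (0, np.float64(35.0), np.float64(55.0)), (20, np.float64(35.0), np.float64(55.0)), (40, np.float64(35.0), np.float64(55.0)), (60, np.float64(36.0), np.float64(56.0)), (80, np.float64(35.0), np.float64(56.0)), (100, np.float64(35.0), np.float64(56.0)), (120, np.float64(36.0), np.float64(51.0))]
  yellow 145 [[25.0, 105.0], [34.0, 118.0]]
```

The bar front edge moved from 69 to 35 mm. That is past all the flange rims (46 mm), so no flange is blocking it, and it meets the yellow stop's rear face (33–34 mm). So the bar started partly advanced and the slips were the stop itself. I'll confirm by gripping the hub and twisting clockwise gently before lifting off.

```bash
python3 - <<'E'
from h import *
goal([540.3,262.5,165],-17)
E
python3 -m handwheel '4 0 0 0 -0.01 -0.028 0.075;8 0 0 0 -0.02 -0.056 0.075;12 0 0 0 -0.035 -0.085 0.075;17 0 0 0 -0.0455 -0.113 0.075;17 0 0 0 -0.0455 -0.113 0.075;17 0 0 0 -0.0455 -0.113 0.075;17 0 0 0 -0.0455 -0.113 0.075'
python3 - <<'E'
from h import *
st();goal([540.3,262.5,67.5],-17)
E
```

```text
goal rot [17.01 -0.    0.05] shift [-1.000e-04 -4.570e-02 -1.129e-01] psi -17.0 cur 0.0 q6 13.2
time_s: 43.47
ee_pos: [540.8, 261.9, 164.6]
ee_rot: [-31.0, 89.9, -137.9]
force: [1.2, -0.6, -0.2]
gripper_width: 75.0
t 43.47 p [540.8 261.9 164.6] psi -16.93 F [ 1.2 -0.6 -0.2] T [ 0.02 -0.02  0.04] w 75.0 q [25. 23. 90. -0. 67. 42.]
goal rot [0.07 0.06 0.04] shift [ 0.0971 -0.0006 -0.0005] psi -17.0 cur -16.9 q6 41.7
```

```bash
python3 -m handwheel '0 0 0 0.03 0 0 0.075;0 0 0 0.06 0 0 0.075;0 0 0 0.08 0 0 0.075;0 0 0 0.0965 0 0 0.075;0 0 0 0.0965 0 0 0.075;0 0 0 0.0965 0 0 0.075;0 0 0 0.0965 0 0 0.03;0 0 0 0.0965 0 0 0.03;0 0 0 0.0965 0 0 0.03;0 0 0 0.0965 0 0 0.03;0 0 0 0.0965 0 0 0.03;0 0 0 0.0965 0 0 0.03' 50
python3 - <<'E'
from h import *
st()
E
python3 -m handwheel '1 0 0 0 0 0 0.03;2 0 0 0 0 0 0.03;2 0 0 0 0 0 0.03'
python3 - <<'E'
from h import *
st()
E
python3 -m handwheel '2 0 0 0 0 0 0.03;4 0 0 0 0 0 0.03;4 0 0 0 0 0 0.03'
python3 - <<'E'
from h import *
st()
E
```

```text
time_s: 44.47
ee_pos: [540.0, 261.9, 69.6]
ee_rot: [-97.1, 89.9, 155.8]
force: [-3.7, 1.0, 4.9]
gripper_width: 51.7
t 44.47 p [540.  261.9  69.6] psi -17.1 F [-3.7  1.   4.9] T [ 0.31  0.82 -0.03] w 51.7 q [25. 28. 97.  0. 55. 42.]
time_s: 44.72
ee_pos: [539.6, 261.9, 69.6]
ee_rot: [-82.7, 89.8, 168.2]
force: [-4.9, 1.1, 6.1]
gripper_width: 52.0
t 44.72 p [539.6 261.9  69.6] psi -19.08 F [-4.9  1.1  6.1] T [0.31 0.97 0.07] w 52.0 q [25. 28. 98.  0. 55. 44.]
time_s: 44.97
ee_pos: [538.6, 262.2, 69.6]
ee_rot: [-76.8, 89.7, 170.0]
force: [-7.6, 1.4, 6.3]
gripper_width: 51.7
t 44.97 p [538.6 262.2  69.6] psi -23.12 F [-7.6  1.4  6.3] T [ 0.42  1.27 -0.01] w 51.7 q [25. 27. 98.  0. 55. 48.]
```

```bash
python3 -m handwheel '2 0 0 0 0 0 0.03;4 0 0 0 0 0 0.03;6 0 0 0 0 0 0.03'
python3 - <<'E'
from h import *
st()
E
python3 -m handwheel '2 0 0 0 0 0 0.03;4 0 0 0 0 0 0.03;6 0 0 0 0 0 0.03'
python3 - <<'E'
from h import *
st()
E
python3 -m handwheel '2 0 0 0 0 0 0.03;4 0 0 0 0 0 0.03;6 0 0 0 0 0 0.03'
python3 - <<'E'
from h import *
st()
E
```

```text
time_s: 45.22
ee_pos: [538.3, 262.2, 69.6]
ee_rot: [-65.8, 89.7, 175.2]
force: [-8.1, 2.6, 6.9]
gripper_width: 52.4
t 45.22 p [538.3 262.2  69.6] psi -29.03 F [-8.1  2.6  6.9] T [0.66 1.49 0.83] w 52.4 q [25. 27. 98.  0. 55. 54.]
time_s: 45.47
ee_pos: [537.6, 261.2, 69.6]
ee_rot: [-26.3, 89.6, -150.9]
force: [-10.9, 0.8, 12.4]
gripper_width: 53.4
t 45.47 p [537.6 261.2  69.6] psi -34.55 F [-10.9   0.8  12.4] T [0.25 1.92 3.07] w 53.4 q [25. 27. 98. -0. 55. 59.]
time_s: 45.72
ee_pos: [536.9, 260.7, 69.7]
ee_rot: [-19.4, 89.5, -150.0]
force: [-10.8, 1.5, 10.6]
gripper_width: 55.1
t 45.72 p [536.9 260.7  69.7] psi -40.56 F [-10.8   1.5  10.6] T [0.48 1.85 2.88] w 55.1 q [25. 27. 98. -0. 55. 65.]
```

Torque rose to 3 N m and the hub began turning in the jaws: a hard stop, so the bar is firmly on its stops. Back off the twist so the jaws square up, without reversing the drive.

```bash
python3 - <<'E'
from h import *
goal([540.0,262.3,69.6],-27.5)
E
python3 -m handwheel '-5 0 0 0 0 0 0.03;-10 0 0 0 0.001 -0.001 0.03;-13 0.2 0 0 0.0015 -0.0025 0.03;-13 0.3 0.3 0 0.0015 -0.0025 0.03'
python3 - <<'E'
from h import *
st();goal([540.0,262.3,69.6],-26.5)
E
```

```text
goal rot [-13.06   0.43   0.21] shift [ 0.0001  0.0013 -0.0032] psi -27.5 cur -40.6 q6 65.4
time_s: 46.05
ee_pos: [539.0, 261.0, 69.7]
ee_rot: [-31.7, 89.8, -149.7]
force: [-12.6, -1.8, 13.9]
gripper_width: 54.9
t 46.05 p [539.  261.   69.7] psi -27.97 F [-12.6  -1.8  13.9] T [-0.36  2.38  0.36] w 54.9 q [25. 27. 98. -0. 55. 53.]
goal rot [-1.47  0.17  0.11] shift [ 0.0001  0.0003 -0.0016] psi -26.5 cur -28.0 q6 52.7
```

Width still 54.9, so the hub sits skewed in the jaws. Open, rise and re-measure the crank and bar.

```bash
python3 -m handwheel '0 0 0 0 0 0 0.075;0 0 0 0 0 0 0.075;0 0 0 0 0 0 0.075;0 0 0 0 0 0 0.075;0 0 0 -0.03 0 0 0.075;0 0 0 -0.06 0 0 0.075;0 0 0 -0.1 0 0 0.075;6 0 0 -0.1 0 0.03 0.075;13 0 0 -0.1 0 0.06 0.075;20 0 0 -0.1 0 0.09 0.075;26 0 0 -0.1 0 0.11 0.075;26 0 0 -0.1 0 0.11 0.075'
python3 - <<'E'
from h import *
st();goal([465,262,170],-90)
E
```

```text
time_s: 47.05
ee_pos: [489.5, 162.1, 168.1]
ee_rot: [138.0, 89.7, -6.4]
force: [-0.5, -0.0, -0.9]
gripper_width: 75.0
t 47.05 p [489.5 162.1 168.1] psi -54.36 F [-0.5 -0.  -0.9] T [ 0.01  0.01 -0.04] w 75.0 q [ 17.  15. 102.  -0.  63.  72.]
goal rot [35.64 -0.28 -0.13] shift [-0.0021 -0.0955 -0.0383] psi -90.0 cur -54.4 q6 71.5
```

```bash
python3 -m handwheel '7 0 0 -0.002 -0.02 -0.008 0.075;14 0 0 -0.002 -0.04 -0.016 0.075;21 0 0 -0.002 -0.06 -0.024 0.075;28 0 0 -0.002 -0.08 -0.032 0.075;35 -0.3 0 -0.002 -0.0955 -0.038 0.075;35.6 -0.3 0 -0.002 -0.0955 -0.038 0.075;35.6 -0.3 0 -0.002 -0.0955 -0.038 0.075;35.6 -0.3 0 -0.002 -0.0955 -0.038 0.075'
python3 - <<'E'
from h import *
st();P,im=shot("v17.png",0,0)
c=im[0:200,210:510];cv2.imwrite("pics/c17.png",cv2.resize(c,None,fx=2.6,fy=2.6,interpolation=cv2.INTER_CUBIC))
E
```

```text
time_s: 47.72
ee_pos: [466.4, 264.6, 169.7]
ee_rot: [153.9, 89.9, -25.6]
force: [0.0, -0.1, 0.2]
gripper_width: 75.0
t 47.72 p [466.4 264.6 169.7] psi -89.5 F [ 0.  -0.1  0.2] T [0.02 0.02 0.01] w 75.0 q [ 28.  17.  99.  -0.  65. 118.]
```

View pics/c17.png

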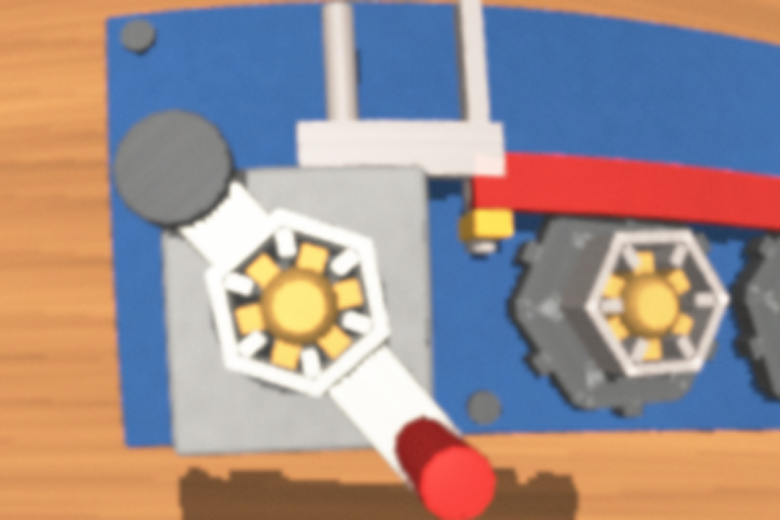

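Crop: the bar's front edge lies on the yellow stop at (487,215). The crank is still seated, hub corners (280,210), (370,240), (388,335), (318,395), (228,367), (208,275). Fit its yaw and regrip.

```bash
python3 - <<'E'
from h import *
P,im=load("v17.png");g=lambda x,y,z:onz("wrist",np.array([x,y])/2.6+[210-.3,-.3],z,P)[:2]
W=np.array([g(*c,87) for c in [(280,210),(370,240),(388,335),(318,395),(228,367),(208,275)]]);c=W.mean(0);q=W-c
fl=(np.degrees(np.arctan2(q[:,1],q[:,0]))-30)%60;print(c,np.hypot(*q.T).round(1),fl.round(1),fl.mean())
h=g(457,481,131);w=g(174,166,77);print(h,w,np.degrees(np.arctan2(*(h-w)[::-1])),np.degrees(np.arctan2(*(h-c)[::-1])))
print(postfit(im,P,(539.3,261.3),79))
y=np.array([g(487,208,45)]);ex=np.array([np.cos(np.radians(2.8)),np.sin(np.radians(2.8))]);ey=np.array([-ex[1],ex[0]]);O=np.array([550.7,26.7])+50*ey
print("stop/bar edge x",(y[0]-O)@ex)
goal([540.3,262.4,165],-20)
E
```

```text
[539.97899539 261.14248972] [30.2 30.2 29.9 29.8 30.1 29.9] [41.6 42.9 41.3 42.4 42.5 42.6] 42.212322168729465
[492.9725045  218.01300889] [586.08084599 302.10367405] -137.91327512168428 -137.46293981066802
(array([539.3, 261.1]), np.float64(45.3), np.float64(19.4), np.float64(0.78), np.int64(307))
stop/bar edge x 35.55342532417316
goal rot [-6.957e+01 -5.000e-02 -1.000e-01] shift [ 0.0048  0.0024 -0.0739] psi -20.0 cur -89.6 q6 118.0
```

```bash
python3 - <<'E'
from h import *
for n in ["v15.png","v16.png","v17.png"]:
    P,im=load(n);print(n,postfit(im,P,(539.8,261.5),79))
P,im=load("v17.png")
# profile of colours across stop & bar along fixture x at the stop (crop col 487 -> raw col)
u=int(487/2.6+210)
h=cv2.cvtColor(im,cv2.COLOR_BGR2HSV)
for v in range(62,100,2): print(v,h[v,u].tolist(),h[v,u+4].tolist())
E
```

```text
v15.png (array([540. , 263.6]), np.float64(45.9), np.float64(19.7), np.float64(0.73), np.int64(338))
v16.png (array([540.1, 263.7]), np.float64(45.9), np.float64(19.9), np.float64(0.73), np.int64(370))
v17.png (array([539.3, 261.1]), np.float64(45.3), np.float64(19.4), np.float64(0.78), np.int64(307))
62 [8, 26, 252] [7, 26, 251]
64 [9, 27, 252] [8, 28, 252]
66 [8, 44, 251] [8, 41, 251]
68 [2, 158, 240] [2, 147, 240]
70 [1, 191, 238] [1, 192, 238]
72 [1, 192, 238] [1, 192, 238]
74 [1, 192, 238] [1, 190, 238]
76 [1, 192, 238] [1, 192, 238]
78 [2, 193, 234] [2, 192, 235]
80 [14, 184, 231] [14, 182, 235]
82 [25, 163, 253] [24, 164, 253]
84 [25, 162, 254] [25, 162, 254]
86 [26, 161, 254] [25, 162, 254]
88 [25, 162, 253] [25, 162, 253]
90 [20, 173, 235] [21, 174, 236]
92 [17, 72, 146] [13, 46, 105]
94 [14, 27, 218] [111, 79, 113]
96 [0, 11, 180] [109, 115, 124]
98 [109, 119, 139] [108, 153, 168]
```

The drive angle has been the same (45–46°) since the first stop, and the red bar runs into the yellow stop with no gap. The bar is home. Regrip the hub at heading -18.5 and lift off.

```bash
python3 -m handwheel '-7 0 0 0 0.001 -0.01 0.075;-14 0 0 0.001 0.002 -0.02 0.075;-21 0 0 0.002 0.0024 -0.03 0.075;-28 0 0 0.003 0.0024 -0.04 0.075;-35 0 0 0.004 0.0024 -0.05 0.075;-42 0 0 0.0048 0.0024 -0.06 0.075;-49 0 0 0.0048 0.0024 -0.07 0.075;-56 0 0 0.0048 0.0024 -0.0739 0.075;-63 0 0 0.0048 0.0024 -0.0739 0.075;-70 0 0 0.0048 0.0024 -0.0739 0.075;-71 0 0 0.0048 0.0024 -0.0739 0.075;-71 0 0 0.0048 0.0024 -0.0739 0.075'
python3 - <<'E'
from h import *
st();goal([540.3,262.4,67.5],-18.5)
E
```

```text
time_s: 48.77
ee_pos: [540.2, 261.9, 165.1]
ee_rot: [85.7, 89.9, -23.1]
force: [0.3, -0.3, 0.6]
gripper_width: 75.1
t 48.77 p [540.2 261.9 165.1] psi -18.81 F [ 0.3 -0.3  0.6] T [-0.02 -0.05  0.05] w 75.1 q [25. 22. 91. -0. 67. 44.]
goal rot [-0.31  0.01 -0.1 ] shift [ 0.0976 -0.0003 -0.0005] psi -18.5 cur -18.8 q6 43.6
```

```bash
python3 -m handwheel '0 0 0 0.03 0 0 0.075;0 0 0 0.06 0 0 0.075;0 0 0 0.08 0 0 0.075;0 0 0 0.098 0 0 0.075;0 0 0 0.098 0 0 0.075;0 0 0 0.098 0 0 0.075;0 0 0 0.098 0 0 0.03;0 0 0 0.098 0 0 0.03;0 0 0 0.098 0 0 0.03;0 0 0 0.098 0 0 0.03;0 0 0 0.098 0 0 0.03;0 0 0 0.098 0 0 0.03' 58
python3 - <<'E'
from h import *
st()
E
python3 -m handwheel '0 0 0 -0.01 0 0 0.03;0 0 0 -0.02 0 0 0.03;0 0 0 -0.03 0 0 0.03;0 0 0 -0.04 0 0 0.03;0 0 0 -0.06 0 0 0.03;0 0 0 -0.085 0 0 0.03;0 0 0 -0.085 0 0 0.03;0 0 0 -0.085 0 0 0.03'
python3 - <<'E'
from h import *
st();goal([542.3,-374,150],31)
E
```

```text
time_s: 49.77
ee_pos: [539.6, 263.2, 68.4]
ee_rot: [145.0, 89.9, 36.2]
force: [-2.9, 0.7, 6.3]
gripper_width: 51.8
t 49.77 p [539.6 263.2  68.4] psi -18.72 F [-2.9  0.7  6.3] T [ 0.31  0.78 -0.03] w 51.8 q [25. 28. 98.  0. 55. 44.]
time_s: 50.43
ee_pos: [541.1, 263.0, 153.8]
ee_rot: [118.7, 89.7, 10.0]
force: [-0.3, -0.2, -3.8]
gripper_width: 51.6
t 50.43 p [541.1 263.  153.8] psi -18.68 F [-0.3 -0.2 -3.8] T [-0.07  0.05  0.  ] w 51.6 q [25. 23. 92. -0. 65. 44.]
goal rot [-4.968e+01 -2.000e-02 -3.300e-01] shift [0.0032 0.2051 0.603 ] psi 31.0 cur -18.7 q6 43.6
```

Lifted off cleanly. Carry to the tray; the crank will lie at yaw about -89, along the tray's long axis.

```bash
python3 -m handwheel '0 0 0 0 0.011 0.032 0.03;-2 0 0 0 0.022 0.065 0.03;-6 0 0 0 0.034 0.1 0.03;-10 0 0 0 0.046 0.135 0.03;-14 0 0 0 0.058 0.17 0.03;-18 0 0 0 0.07 0.205 0.03;-22 0 0 0 0.082 0.24 0.03;-26 0 0 0 0.094 0.275 0.03;-30 0 0 0 0.106 0.31 0.03;-34 0 0 0.003 0.118 0.345 0.03;-38 0 0 0.003 0.13 0.38 0.03;-42 0 0 0.003 0.142 0.415 0.03'
python3 - <<'E'
from h import *
st();goal([542.3,-374,150],30.9)
E
```

```text
time_s: 51.43
ee_pos: [540.1, -177.6, 147.4]
ee_rot: [-123.5, 89.9, 170.1]
force: [0.7, 1.3, -3.9]
gripper_width: 51.8
t 51.43 p [ 540.1 -177.6  147.4] psi 23.52 F [ 0.7  1.3 -3.9] T [-0.05 -0.21 -0.  ] w 51.8 q [-19.  21.  96.  -0.  63. -43.]
goal rot [-7.38 -0.06  0.08] shift [-0.0026 -0.0764  0.181 ] psi 30.9 cur 23.5 q6 -42.9
```

```bash
python3 -m handwheel '-2 0 0 0 -0.014 0.033 0.03;-4 0 0 0 -0.028 0.067 0.03;-6 0 0 -0.001 -0.043 0.101 0.03;-7.4 0 0 -0.002 -0.058 0.136 0.03;-7.4 0 0 -0.0026 -0.07 0.166 0.03;-7.4 0 0 -0.0026 -0.0764 0.181 0.03;-7.4 0 0 -0.0026 -0.0764 0.181 0.03;-7.4 0 0 -0.0026 -0.0764 0.181 0.03;-7.4 0 0 -0.0026 -0.0764 0.181 0.03'
python3 - <<'E'
from h import *
st();goal([542.3,-374,24],30.9);shot("v18.png",0,0)
E
```

```text
time_s: 52.18
ee_pos: [542.5, -371.1, 150.8]
ee_rot: [167.5, 89.9, 108.2]
force: [-0.6, 0.4, -4.8]
gripper_width: 51.5
t 52.18 p [ 542.5 -371.1  150.8] psi 30.74 F [-0.6  0.4 -4.8] T [-0.03 -0.13  0.01] w 51.5 q [-35.  28.  83.   0.  69. -66.]
goal rot [-0.16 -0.1  -0.02] shift [ 0.1268 -0.0018  0.0026] psi 30.9 cur 30.7 q6 -66.2
```

View pics/raw_v18.png

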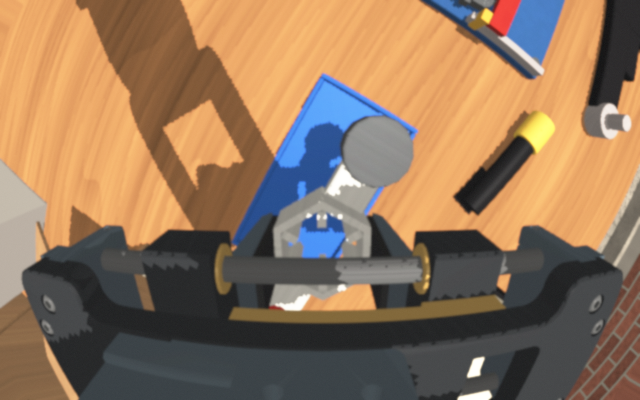

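The crank hangs level over the tray along its long axis (weight at (378,150), pointing to +y). Lower gently to the floor (contact expected near TCP z 20.4).

```bash
python3 -m handwheel '0 0 0 0.03 -0.0005 0.001 0.03;0 0 0 0.06 -0.0005 0.0015 0.03;0 0 0 0.09 -0.0005 0.0015 0.03;0 0 0 0.11 -0.0005 0.0015 0.03;0 0 0 0.12 -0.0005 0.0015 0.03;0 0 0 0.124 -0.0005 0.0015 0.03;0 0 0 0.126 -0.0005 0.0015 0.03;0 0 0 0.126 -0.0005 0.0015 0.03'
python3 - <<'E'
from h import *
st();goal([542.3,-374,20.4],30.9)
E
```

```text
time_s: 52.9
ee_pos: [544.6, -374.1, 27.2]
ee_rot: [31.4, 89.8, -27.8]
force: [-0.4, 0.7, -3.7]
gripper_width: 51.8
t 52.9 p [ 544.6 -374.1   27.2] psi 30.76 F [-0.4  0.7 -3.7] T [-0.05 -0.13  0.01] w 51.8 q [-35.  35.  91.   0.  54. -66.]
goal rot [-0.14  0.18 -0.11] shift [ 0.0068 -0.0019 -0.0012] psi 30.9 cur 30.8 q6 -66.3
```

```bash
python3 -m handwheel '0 0.1 -0.1 0.001 -0.0019 -0.0008 0.03;0 0.1 -0.1 0.003 -0.0019 -0.0008 0.03;0 0.1 -0.1 0.0055 -0.0019 -0.0008 0.03;0 0.1 -0.1 0.0055 -0.0019 -0.0008 0.03;0 0.1 -0.1 0.0055 -0.0019 -0.0008 0.03'
python3 - <<'E'
from h import *
st()
E
```

```text
time_s: 53.32
ee_pos: [541.6, -374.4, 20.7]
ee_rot: [-119.5, 90.0, -178.8]
force: [-0.1, 0.4, -4.3]
gripper_width: 51.7
t 53.32 p [ 541.6 -374.4   20.7] psi 30.72 F [-0.1  0.4 -4.3] T [-0.02 -0.12  0.04] w 51.7 q [-36.  35.  92.  -0.  53. -66.]
```

```bash
python3 -m handwheel '0 0 0 0.0007 0 0 0.03;0 0 0 0.0012 0 0 0.03;0 0 0 0.0012 0 0 0.03'
python3 - <<'E'
from h import *
st()
E
python3 -m handwheel '0 0 0 0.0012 0 0 0.075;0 0 0 0.0012 0 0 0.075;0 0 0 0.0012 0 0 0.075;0 0 0 0.0012 0 0 0.075;0 0 0 0.0012 0 0 0.075;0 0 0 -0.03 0 0 0.075;0 0 0 -0.065 0 0 0.075;0 0 0 -0.1 0 0 0.075;0 0 0 -0.14 0 0 0.075;0 0 0 -0.14 0 0 0.075'
python3 - <<'E'
from h import *
st();goal([300,-200,250],31)
E
```

```text
time_s: 53.57
ee_pos: [541.7, -374.5, 20.4]
ee_rot: [-73.0, 90.0, -132.3]
force: [-2.1, 1.5, 3.8]
gripper_width: 51.5
t 53.57 p [ 541.7 -374.5   20.4] psi 30.72 F [-2.1  1.5  3.8] T [0.17 0.26 0.01] w 51.5 q [-36.  35.  92.  -0.  53. -66.]
time_s: 54.4
ee_pos: [545.6, -377.0, 168.5]
ee_rot: [22.2, 89.1, -37.0]
force: [0.9, -1.3, 1.1]
gripper_width: 75.3
t 54.4 p [ 545.6 -377.   168.5] psi 30.73 F [ 0.9 -1.3  1.1] T [ 0.01 -0.12 -0.01] w 75.3 q [-36.  27.  82.  -0.  70. -66.]
goal rot [-0.27  0.83 -0.34] shift [-0.0862 -0.1202 -0.2764] psi 31.0 cur 30.7 q6 -66.3
```

Placed on the floor at z 20.4 as expected. Withdraw and take a final look.

```bash
python3 -m handwheel '0 0 0 -0.02 -0.01 -0.03 0.075;0 0 0 -0.04 -0.025 -0.065 0.075;0 0 0 -0.06 -0.04 -0.1 0.075;0 0 0 -0.086 -0.055 -0.135 0.075;0 0 0 -0.086 -0.07 -0.17 0.075;0 0 0 -0.086 -0.085 -0.205 0.075;0 0 0 -0.086 -0.1 -0.24 0.075;0 0 0 -0.086 -0.12 -0.276 0.075;0 0 0 -0.086 -0.12 -0.276 0.075;0 0 0 -0.086 -0.12 -0.276 0.075'
python3 - <<'E'
from h import *
st()
a=env.grab_frame("top")[:,:,::-1];b=env.grab_frame("scene")[:,:,::-1]
cv2.imwrite("pics/fin.png",np.vstack([cv2.resize(a[130:310,170:500],(660,300)),cv2.resize(b[130:290,180:480],(660,300))]))
h=cv2.cvtColor(a,cv2.COLOR_BGR2HSV)
E
```

```text
time_s: 55.23
ee_pos: [296.4, -197.5, 246.0]
ee_rot: [4.7, 89.9, -54.6]
force: [2.0, 0.2, 0.1]
gripper_width: 74.9
t 55.23 p [ 296.4 -197.5  246. ] psi 30.72 F [2.  0.2 0.1] T [ 0.04 -0.19 -0.09] w 74.9 q [-36.  -3. 111.  -0.  72. -66.]
```

View pics/fin.png

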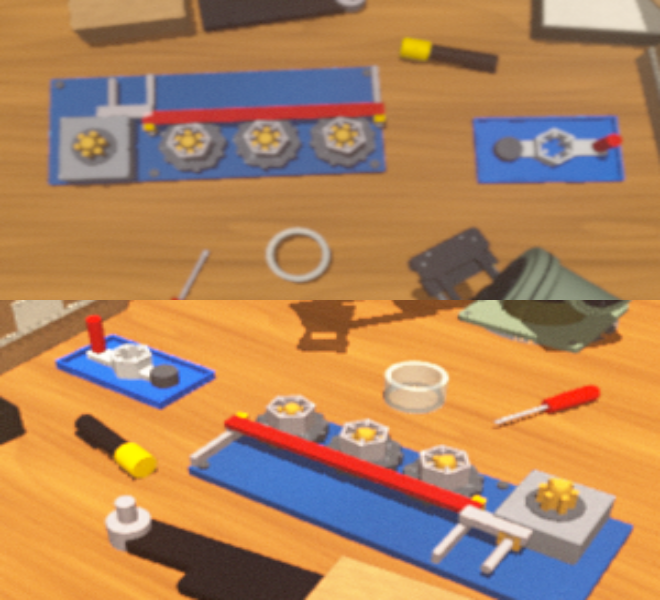

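The final views show the bar on both yellow stops over the three home sprockets. The crank lies flat in the tray with its handle up, and the bystanders have not moved. Handing in.

```bash
python3 -c "
from workcell import env
print(env.job_done())"
```

```text
the job is handed in; nothing more can be done
None
```

I handed the job in at about 55 s, with the three sprockets home, the retainer bar on its stops and the crank back in the tray.

- **Sprockets:** all three went onto post1, post2 and post3, meshed first time. Each was pressed to a firm stop at 20–25 N, within 0.2 mm of the home height.
- **Winding:** the crank seated at exactly the expected height. I wound it clockwise by the handle, about 580° in all.
- **Bar on its stops:** the handle slipped out of the jaws at about −136°, and again on a second try. At first I took this for the grip slackening, but the crank had not moved between the two. A twist at the hub then met 3 N m, and the picture showed no gap between the red bar and the yellow stop.
- **Crank:** lifted off and laid flat in the tray with the handle up. It is turned half round from its starting direction.
- **Final check:** the last top and scene views show the bar against both stops, and the tape roll, torch and control arm where they were.

**Checks that disagreed:**
- 580° is less than the drive's full 13.9 rad (about 796°), so the bar must have started some 14 mm advanced. I did not measure its start position.
- I measured about 34 mm of bar travel against about 36 mm expected from the turn; I put this down to measuring error.
- I viewed 16 pictures, two over the budget.

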